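# Fit the cell of a display case light and roll its cover strip down

### The job

Put the battery cell into its bay in the white channel of the fossil display case, flat end against the coil spring, and swing the hinged lid over it. Then run the hand roller firmly along the whole cover strip until the lid and all four sections lie flush, pressing the sections with the roller and not with the fingers. Put the roller back upright in its stand, and leave the mug, dropper bottle and flask where they are.

Things in the scene. Friction and masses are not known exactly. Their poses are not given: they have to be found in the camera images.
- case: Wooden wedge-shaped desk display case, 170x300 mm, with a fossil under sloping glass, fixed. Origin: centre of its underside. x: from its low front (32 mm high, facing the robot) to its high back (130 mm). The top slopes at 30 degrees: first a wooden bezel 74 mm wide, on it the white channel; then the glass in the same plane.
- channel: White plastic channel 226 mm long, 26 mm wide, fixed on the bezel. Origin: its middle, on the bezel surface, 50 mm above the table. x: up the slope to the glass; y: along it to the lid's hinge end; z: square off the bezel, leaning 30 degrees from vertical to the robot. Bezel: x -36 to +38 mm, y -141 to +141. Flush tops of lid and sections: z = 20 mm. End stop 19 mm high at y = -108.5 to -112.
- bay (a point): Where the seated cell's centre lies: channel y = 70.75 mm, z = 8.75 mm; axes as the channel's. Seated, the + nub points to -y and the flat end presses the spring. Bay floor at z = 1.5 mm; low side walls 14 mm apart, on which the cell centres itself, up to z = 4.8 mm, lacking over the middle 30 mm so that fingers can straddle the cell.
- contact (a point): Face of the plain contact wall, where the + nub's tip rests: channel y = 45.5 mm, z = 8.75 mm. The wall reaches z = 11.5 mm and above it a lead-in leans away from the bay up to z = 16 mm.
- spring (a joint): Compression of the coil spring contact (m), 0 to 0.008, 500 N/m. Its end is a flat disc 12 mm across, centred at channel z = 8.75 mm, whose face stands at y = +91 mm when free and moves to +y when pressed. A seated cell presses it 5 mm (2.5 N).
- lid (a joint): Angle of the hinged lid (rad): 0 flush, 2.4 fully open. It starts open, leaning outwards past the hinge end. Stiff hinge (0.10 N m): stays where it is left. Hinge axis along the channel's x at y = +112 mm, z = 4 mm.
- lid_tip (a point): Middle of the top edge of the lid's free end. At lid angle a it lies at y = 112 - 72 cos a + 16 sin a, z = 4 + 72 sin a + 16 cos a (mm, channel frame). The lid is an upturned U, 26 mm wide, 70 mm long, covering y = +110 to +40 when shut.
- section_1 (a joint): How far section 1 of the cover strip stands proud of flush (m), 0 to 0.008. Each section is an upturned U 36 mm long and 26 mm wide that slides square to the bezel, held by a clip friction of 6.5 N: press firmly. Section 1, next to the lid, covers channel y = +39 to +3 mm.
- section_2 (a joint): The same for section 2, y = +2 to -34 mm.
- section_3 (a joint): The same for section 3, y = -35 to -71 mm.
- section_4 (a joint): The same for section 4, at the end away from the lid, y = -72 to -108 mm.
- cell_center (a point): Centre of the AA battery cell, 14.5 mm in diameter and 50.5 mm long, black with a copper-coloured band on the + half, 24 g. It lies in a small white card tray, 85x99 mm with walls 26 mm high and a floor 7 mm above the table. x: along the cell towards its + nub (6 mm wide, 1.5 mm high); the - end is flat.
- cell_plus (a point): Tip of the cell's + nub, 25.25 mm along x from its centre.
- cell_tray: Centre of the underside of the cell's tray, on the table.
- roller_grip (a point): Middle of the hand roller's wooden handle, 30 (x) by 20 (y) by 60 (z) mm, pinched across the 20 mm. z: up along the handle; x: along the wheel's axle. The tool is 118 mm high, about 250 g. A steel yoke 38x38 mm begins 32 mm below this point; the wheel's underside is 88 mm below it.
- wheel_center (a point): Centre of the roller's black rubber wheel, 40 mm in diameter, 29 mm wide, 68 mm below roller_grip along the handle. It rolls along the tool's y. The yoke plates beside it end 8 mm short of the wheel's underside.
- roller_wheel (a joint): Angle the wheel has turned on its axle (rad), from 0 at the start.
- stand_floor (a point): Centre of the floor, 6 mm above the table, of the well in the wooden roller stand; the wheel stands on it. The well is 42.4x42.4 mm inside, straight up to 50 mm above the table, then a flared mouth up to 60 mm; the yoke has 2.2 mm to spare each side, so the tool may lean a little. Axes along its sides, x as the axle's at the start.
- mug: White mug, 78x110x97 mm, base centre; a bystander.
- glue: Small brown dropper bottle, 33 mm across, 102 mm high, base centre; a bystander.
- bottle: Tall grey-green drinking flask, 86x126x307 mm, base centre; a bystander.
Mind the look-alikes: they are no part of the job. Of the things that look like the part that bears cell_center, the smallest one is meant.

How it is judged:
By the outcome, as a careful person would: the job done as asked, in the order asked, and still so for the second after the job is handed in, with the robot touching nothing.
It also fails if it takes over 69 s, if anything falls off the work surface, if the arm or the gripper's body presses on something with over 40 N, if the wrist force passes 120 N, or if a joint passes its speed limit or range.

### The arm

A 6-joint arm with a two-finger parallel gripper is mounted at the origin on the work surface; the furniture and walls round the work are solid. World frame = base frame: x ahead of the robot, y to its left, z up, the work surface at z = 0. Lengths are in m, angles in rad, forces in N, time in s.
With the tool pointing down it reaches from about 0.35 to 0.85 m from the base axis. Payload 8.1 kg.
Tool frame: the origin (TCP) lies midway between the tips of the shut fingers; the grasp point (between the pads) lies 19 mm behind it; z points along the fingers, y is the line along which they close (so a half turn about z gives the same grasp; the last joint's range is limited). The gripper opens to 93 mm and grips with 3 to 60 N. Pads are 15 mm wide; open, the fingers measure 128 mm over their backs; the gripper's body (75 mm by 188 mm) begins 65 mm behind the grasp point.
Start: joints at [-1.203, 0.13, 1.488, -0, 1.523, -0.085], TCP at [0.263, -0.54, 0.219] pointing down, gripper open.
Joint ranges: [-2.96, 2.96], [-0.89, 2.26], [0.02, 2.5], [-1.34, 4.48], [0, 2.73], [-2.66, 2.66]. Speed limits (rad/s): [2.39, 2.39, 2.79, 3.14, 3.14, 3.14].

### API

Orientations are given as a rotation vector (axis times angle).
In Python, from plant import read_state, read_camera, camera_model, close_job gives the robot as it stands. The module is installed in compiled form; this text tells all that it offers.
- The arm moves only by the tool carry_out, never from a script. Its argument "moves" is a list of rows, each an object of numbers: "jaw": the finger opening in m, from 0 to 0.093; "dx", "dy", "dz": the shift along the tool's x, y, z in m; "yaw": the turn about the tool's z in rad. In form: [{"jaw": .., "dx": .., "dy": .., "dz": .., "yaw": ..}, ...]. A call has 1 to 8 rows; each row shifts and turns the commanded pose from where the row before left it, along the tool's axes as they then stand; what a row does not reach is not made up. A row lasts 1/8 s, in which the tool goes at most 62.5 mm and 10.7 degrees, less where a joint would pass 70% of its speed; a pose out of reach is approached as far as the arm can. A call is refused whole if a number of a shift passes 0.0625 or a number of a turn 0.188, either way. A call with a gripper value outside its range is refused whole. The fingers move at their own pace and stop on an object; "grip_force" is the grip in N (left out, the last holds). Time passes only in rows, so rows that do not move let the fingers close. It gives the time, the measured TCP pose, the force, the opening and the grip force at its end, in the units of the state.
- read_state(): the state, without advancing time (a new reading comes with each control period).
- read_camera(name): name is "scene" or "top" or "wrist"; returns the picture (480x640x3 uint8, red, green, blue); there is no depth.
- camera_model(name): a dict with "camera_matrix" (3x3 intrinsics, pixels), "k1" (the pictures are not rectified: a ray, as slopes to the right and down, at radius r is drawn at 1 + k1 r^2 times it, then the intrinsics apply), "view" (4x4, takes a point from world to camera coordinates). Camera axes: x right, y up, looking along -z (the intrinsics and any distortion apply to the point x, -y, -z); pixel columns grow to the right and rows downward; lengths in m; the calibration is good to about 2 mm. A picture is of the moment at which its call begins: read the wrist's pose just before it. camera_model takes no time and is no camera call; for the wrist camera it gives the pose at the moment of the call.
- close_job(): hands the job in; it is judged then, once.
The state is a dict: "t": time; "q": joint angles; "dq": joint speeds; "joint_torque": joint torques, N m; "tool_pos": TCP position; "orientation": TCP orientation; "force": force on the tool from outside, world axes, zero at the start; "wrist_torque": the same for the moment, N m; "opening": finger opening in m; "gripper_force": force on a finger pad.
Only numpy, scipy, OpenCV 4.12 (cv2) and the standard library are available. Lean on these libraries where they do the work, as an engineer would, in place of code of your own. Each camera call takes 0.05 s, during which the arm holds its last target. There are 200 camera calls.

## Working session

There is one attempt and no reset: what is moved stays moved. The work goes in short steps, Python scripts to look and compute and a tool call to move; the robot and the scene stay as the last step left them, time stands still between calls to the robot, and variables do not carry over. Pictures are saved under pics/ and viewed, at most 10 in all, crops included, and the job is handed in when it is done.

Besides the shell and the picture viewer there is one more tool, called after "Request:" by a JSON object that holds its "api" and its "payload", one argument or row to a line. carry_out: Moves the arm, as the interface text tells. Its arguments: {"type":"object","properties":{"moves":{"type":"array","items":{"type":"object","properties":{"jaw":{"type":"number"},"dx":{"type":"number"},"dy":{"type":"number"},"dz":{"type":"number"},"yaw":{"type":"number"}}}},"grip_force":{"type":"number"}},"required":["moves"]}

```bash
mkdir -p pics; ls; cat > h.py <<'E'
import numpy as np,cv2
from plant import *
from scipy.spatial.transform import Rotation as R
def ray(name,uv,m=None):
    m=m or camera_model(name);K=np.array(m["camera_matrix"]);V=np.array(m["view"])
    p=cv2.undistortPoints(np.array([[uv]],float),K,np.array([m["k1"],0,0,0.]))[0,0] if False else None
    d=np.linalg.inv(K)@np.array([uv[0],uv[1],1.]);rd=np.hypot(d[0],d[1]);r=rd
    for _ in range(30): r=rd/(1+m["k1"]*r*r)
    s=r/rd if rd>0 else 1
    c=np.array([d[0]*s,-d[1]*s,-1.]);Rt=V[:3,:3]
    o=-Rt.T@V[:3,3];v=Rt.T@c;return o,v/np.linalg.norm(v)
def onz(name,uv,z,m=None):
    o,v=ray(name,uv,m);return o+v*(z-o[2])/v[2]
def tri(rs):
    A=np.zeros((3,3));b=np.zeros(3)
    for o,v in rs:
        P=np.eye(3)-np.outer(v,v);A+=P;b+=P@o
    return np.linalg.solve(A,b)
def proj(name,p,m=None):
    m=m or camera_model(name);V=np.array(m["view"]);c=V[:3,:3]@np.array(p)+V[:3,3]
    x,y=c[0]/-c[2],-c[1]/-c[2];f=1+m["k1"]*(x*x+y*y);q=np.array(m["camera_matrix"])@[x*f,y*f,1];return q[:2]
def snap(name,fn):
    a=read_camera(name);cv2.imwrite('pics/'+fn,a[:,:,::-1]);return a
E
python3 - <<'E'
from h import *
for n in("scene","top","wrist"):
    m=camera_model(n);V=np.array(m["view"]);print(n,np.array(m["camera_matrix"])[[0,1,0,1],[0,1,2,2]],m["k1"],-V[:3,:3].T@V[:3,3],V[2,:3])
    snap(n,n+'0.png')
s=read_state();print(s)
E
```

```text
pics
scene [434.0691203  434.0691203  322.12768527 237.6120024 ] -0.017546521223058293 [0.12156012 0.71215489 0.72915792] [-0.39529571  0.67694942  0.62087099]
top [451.79646305 451.79646305 312.47954759 239.31250855] -0.08148871912949507 [0.35722964 0.02688714 1.262853  ] [-0.13073675 -0.02139123  0.99118632]
wrist [366.71014428 366.71014428 320.00071186 240.43112388] -0.04702772229541383 [ 0.33943807 -0.50316241  0.38377784] [0.27141922 0.13046853 0.95357725]
{'t': 0.15, 'q': array([-1.20339258e+00,  1.31023851e-01,  1.48902464e+00, -2.81717164e-05,
        1.52303102e+00, -8.53886573e-02]), 'dq': array([ 0.00043884, -0.00143121, -0.00217438,  0.00083698, -0.00030603,
       -0.0001682 ]), 'joint_torque': array([ 2.72236221e-04, -5.60477185e+01, -4.92334843e+01,  7.68629531e-02,
        3.06120480e-02, -9.19961553e-05]), 'tool_pos': array([ 0.26234023, -0.53910491,  0.2178093 ]), 'orientation': array([-3.05999322e+00, -7.04856899e-01,  3.71828029e-04]), 'force': array([-0.10977862,  0.03876482, -0.38035698]), 'wrist_torque': array([-0.0123239 , -0.00188751, -0.01729543]), 'gripper_force': 0.0, 'opening': 0.09330564592397302}
```

View pics/top0.png

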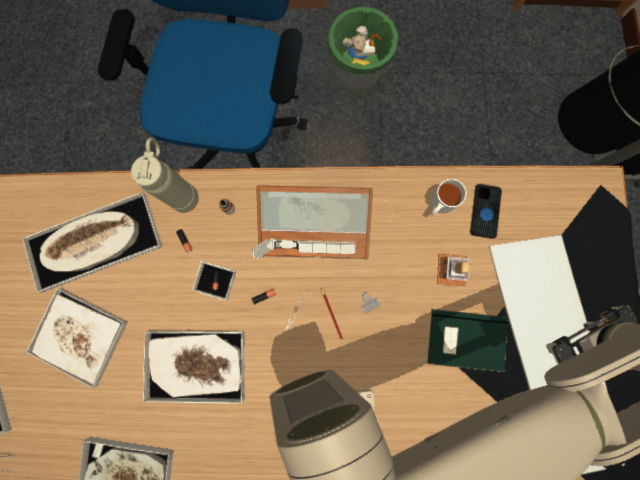

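View pics/scene0.png

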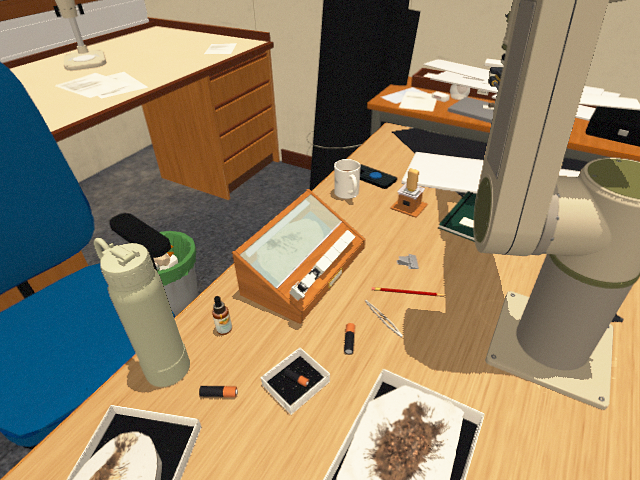

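Top view: the tray with the cell is at about (215,280), the case at (314,222) with the lid at its left end (262,248), and the roller at (457,268). The flask (165,180), dropper (227,207) and mug (450,195) stay put. I'll zoom in next.

```bash
python3 - <<'E'
from h import *
a=cv2.imread('pics/top0.png');b=cv2.imread('pics/scene0.png')
A=cv2.resize(a[225:305,190:390],None,fx=4,fy=4,interpolation=cv2.INTER_CUBIC)
B=cv2.resize(b[180:310,230:430],None,fx=2.1,fy=2.1,interpolation=cv2.INTER_CUBIC)
C=cv2.resize(a[245:295,430:480],None,fx=5.4,fy=5.4,interpolation=cv2.INTER_CUBIC)
o=np.zeros((600,800,3),np.uint8);o[:320,:800]=A;o[325:598,:420]=B[:273];o[325:595,430:700]=C[:270];cv2.imwrite('pics/z1.png',o)
E
```

```text
(no output)
```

View pics/z1.png

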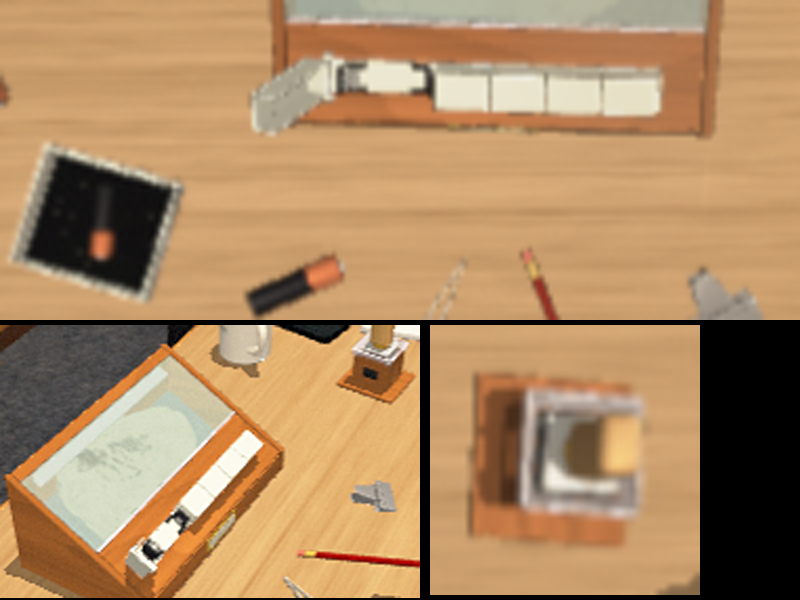

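```bash
python3 - <<'E'
from h import *
np.set_printoptions(precision=4,suppress=True)
f=lambda x,y:(190+x/4,225+y/4)
for n,p,z in [("or",(101,243),.0145),("blk",(103,188),.0145),("frR",(708,135),.032),("s4 R lo",(661,115),.065),("s4 R hi",(661,70),.078),("s1 L lo",(435,110),.065),("s1 L hi",(435,70),.078),("glassL",(287,22),.069),("glassR",(702,30),.069)]: print(n,onz("top",f(*p),z))
print("roller top",onz("top",(430+610/5.4-430/5.4,245+(435-325)/5.4),.124))
for c,z in [((45,145),.026),((183,185),.026),((148,300),.026),((12,262),.026)]: print(onz("top",f(*c),z))
m=camera_model("wrist");s=read_state();V=np.array(m["view"]);T=R.from_rotvec(s["orientation"]).as_matrix()
print("tool axes",T);c=-V[:3,:3].T@V[:3,3];print("cam in tool",T.T@(c-s["tool_pos"]),"cam axes in tool",T.T@V[:3,:3].T)
E
```

```text
or [0.3945 0.3247 0.0145]
blk [0.4327 0.324  0.0145]
frR [ 0.4646 -0.095   0.032 ]
s4 R lo [ 0.4754 -0.0608  0.065 ]
s4 R hi [ 0.5039 -0.0604  0.078 ]
s1 L lo [0.4801 0.0896 0.065 ]
s1 L hi [0.5054 0.0888 0.078 ]
glassL [0.5399 0.1886 0.069 ]
glassR [ 0.5316 -0.0889  0.069 ]
roller top [ 0.4372 -0.3296  0.124 ]
[0.462  0.3626 0.026 ]
[0.4337 0.2656 0.026 ]
[0.3551 0.2888 0.026 ]
[0.3813 0.3839 0.026 ]
tool axes [[ 0.8992  0.4375 -0.0006]
 [ 0.4375 -0.8992  0.0014]
 [ 0.0001 -0.0015 -1.    ]]
cam in tool [ 0.0851  0.0012 -0.1661] cam axes in tool [[ 0.0005  0.9535  0.3013]
 [ 1.     -0.0005 -0.0002]
 [-0.0001  0.3013 -0.9535]]
```

Request:
{"api": "carry_out", "payload": {
  "moves": [
    {"dx": 0.05, "dz": -0.015, "yaw": 0.151},
    {"dx": 0.05, "dz": -0.015, "yaw": 0.151},
    {"dx": 0.05, "dz": -0.01, "yaw": 0.151},
    {"dx": 0.004, "dy": -0.0585},
    {"dx": 0.004, "dy": -0.0585},
    {"dx": 0.004, "dy": -0.0585},
    {"dx": 0.004, "dy": -0.0585},
    {"dx": 0.004, "dy": -0.0585}
  ]
}}

```text
invalid input at $.moves[0]: expected keys jaw, dx, dy, dz, yaw
```

Request:
{"api": "carry_out", "payload": {
  "moves": [
    {"dx": 0.004, "dy": -0.0585},
    {"dx": 0.004, "dy": -0.0585},
    {"dx": 0.004, "dy": -0.0585},
    {"dx": 0.004, "dy": -0.0585},
    {},
    {}
  ]
}}

```text
invalid input at $.moves[0]: expected keys jaw, dx, dy, dz, yaw
```

```bash
python3 - <<'E'
from h import *
import pickle
np.set_printoptions(precision=4,suppress=True)
s=read_state();m=camera_model("wrist");a=snap("wrist","w1.png");pickle.dump(m,open('w1.pkl','wb'))
print(s["t"],s["tool_pos"],R.from_rotvec(s["orientation"]).as_matrix(),s["force"])
E
```

```text
0.15 [ 0.2623 -0.5391  0.2178] [[ 0.8992  0.4375 -0.0006]
 [ 0.4375 -0.8992  0.0014]
 [ 0.0001 -0.0015 -1.    ]] [-0.1098  0.0388 -0.3804]
```

View pics/w1.png

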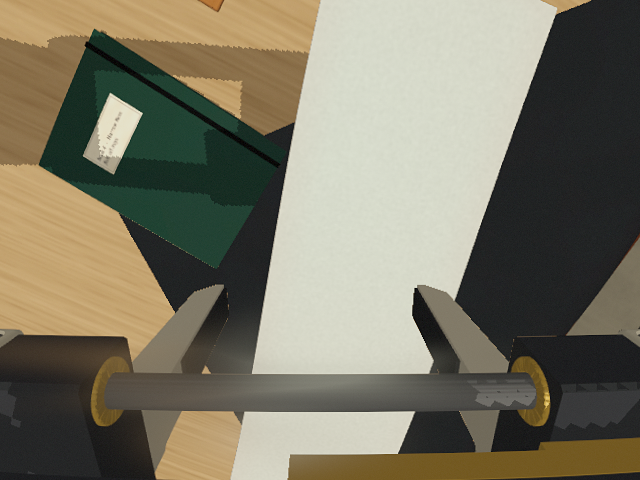

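Request:
{"api": "carry_out", "payload": {
  "moves": [
    {"jaw": 0.093, "dx": 0.05, "dy": 0, "dz": -0.015, "yaw": 0.151},
    {"jaw": 0.093, "dx": 0.05, "dy": 0, "dz": -0.015, "yaw": 0.151},
    {"jaw": 0.093, "dx": 0.05, "dy": 0, "dz": -0.01, "yaw": 0.151},
    {"jaw": 0.093, "dx": 0.004, "dy": -0.0585, "dz": 0, "yaw": 0},
    {"jaw": 0.093, "dx": 0.004, "dy": -0.0585, "dz": 0, "yaw": 0},
    {"jaw": 0.093, "dx": 0.004, "dy": -0.0585, "dz": 0, "yaw": 0},
    {"jaw": 0.093, "dx": 0.004, "dy": -0.0585, "dz": 0, "yaw": 0},
    {"jaw": 0.093, "dx": 0.004, "dy": -0.0585, "dz": 0, "yaw": 0}
  ]
}}

```text
t: 1.2
tool_pos: [0.4244, -0.2009, 0.2585]
orientation: [-3.141, 0.001, -0.0]
force: [1.1, -0.0, 0.5]
opening: 0.0935
gripper_force: 0.0
```

Request:
{"api": "carry_out", "payload": {
  "moves": [
    {"jaw": 0.093, "dx": 0.004, "dy": -0.0585, "dz": 0, "yaw": 0},
    {"jaw": 0.093, "dx": 0.004, "dy": -0.0585, "dz": 0, "yaw": 0},
    {"jaw": 0.093, "dx": 0.004, "dy": -0.0585, "dz": 0, "yaw": 0},
    {"jaw": 0.093, "dx": 0.004, "dy": -0.0585, "dz": 0, "yaw": 0},
    {"jaw": 0.093, "dx": 0, "dy": 0, "dz": 0, "yaw": 0},
    {"jaw": 0.093, "dx": 0, "dy": 0, "dz": 0, "yaw": 0}
  ]
}}

```text
t: 1.95
tool_pos: [0.4406, 0.031, 0.2585]
orientation: [3.141, 0.001, -0.0]
force: [-0.2, -1.0, 0.9]
opening: 0.0927
gripper_force: 0.0
```

```bash
python3 - <<'E'
from h import *
import pickle
np.set_printoptions(precision=4,suppress=True)
s=read_state();m=camera_model("wrist");a=snap("wrist","w2.png");pickle.dump(m,open('w2.pkl','wb'))
print(s["t"],s["tool_pos"],R.from_rotvec(s["orientation"]).as_matrix(),s["force"])
E
```

```text
1.95 [0.4406 0.031  0.2585] [[ 1.      0.0009 -0.0003]
 [ 0.0009 -1.     -0.0005]
 [-0.0003  0.0005 -1.    ]] [-0.2488 -1.017   0.864 ]
```

View pics/w2.png

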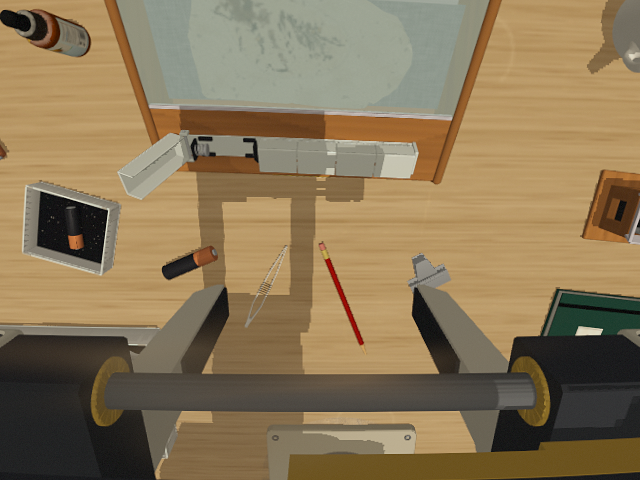

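```bash
python3 - <<'E'
from h import *
import pickle
np.set_printoptions(precision=4,suppress=True)
m=pickle.load(open('w2.pkl','rb'))
for n,p,z in [("seamL",(150,105),.069),("seamR",(452,118),.069),("FR",(436,183),.032),("cell-",(70,205),.0145),("cell+",(76,248),.0145),("tray",(28,183),.026),("tray",(119,203),.026),("tray",(108,274),.026),("tray",(25,255),.026),("standcornerL",(603,171),.01)]: print(n,onz("wrist",p,z,m))
a=cv2.imread('pics/w2.png');b=cv2.imread('pics/top0.png')
# copper mask subpixel cell
A=cv2.resize(a[90:210,110:450],None,fx=2.35,fy=2.35,interpolation=cv2.INTER_CUBIC)
B=cv2.resize(a[170:290,10:240],None,fx=2.5,fy=2.5,interpolation=cv2.INTER_CUBIC)
o=np.zeros((600,800,3),np.uint8);o[:A.shape[0],:A.shape[1]]=A[:, :800];o[290:290+B.shape[0],:B.shape[1]]=B;cv2.imwrite('pics/z2.png',o);print(A.shape,B.shape)
for n,im,mm in(("wrist",a,m),("top",b,None)):
    h=cv2.cvtColor(im,cv2.COLOR_BGR2HSV);k=((h[...,0]<15)&(h[...,1]>130)&(h[...,2]>60)).astype(np.uint8)
    _,_,st,ce=cv2.connectedComponentsWithStats(k)
    for S,C in zip(st,ce):
        if 15<S[4]<600 : print(n,S,C,onz(n,C,.0185,mm))
E
```

```text
seamL [0.5449 0.1874 0.069 ]
seamR [ 0.5333 -0.0925  0.069 ]
FR [ 0.467  -0.0947  0.032 ]
cell- [0.4394 0.3211 0.0145]
cell+ [0.3866 0.3244 0.0145]
tray [0.4673 0.3575 0.026 ]
tray [0.4439 0.2553 0.026 ]
tray [0.3578 0.2831 0.026 ]
tray [0.3815 0.382  0.026 ]
standcornerL [ 0.4795 -0.2964  0.01  ]
(282, 799, 3) (300, 575, 3)
wrist [ 30   9  30  40 302] [49.3543 30.1821] [0.6227 0.3069 0.0185]
wrist [165 125   6   6  16] [167.4375 127.4375] [0.5245 0.1935 0.0185]
wrist [345 128  20   6  38] [356.2105 130.3947] [ 0.5208 -0.0084  0.0185]
wrist [332 131  15   9  38] [338.2895 136.5263] [0.5144 0.0106 0.0185]
wrist [  0 145   6  13  48] [  2.     151.7917] [0.5016 0.3868 0.0185]
wrist [328 175  54   4  66] [352.4091 176.3788] [ 0.4719 -0.0056  0.0185]
wrist [ 68 234  16  16 199] [ 75.5528 241.5176] [0.3961 0.3204 0.0185]
wrist [319 243   7   7  37] [321.8108 246.0541] [0.3909 0.0279 0.0185]
wrist [193 246  25  21 336] [204.1339 255.9613] [0.3783 0.167  0.0185]
wrist [324 258  40  87 500] [343.906 300.858] [0.3201 0.0005 0.0185]
top [289   0  38   9 292] [307.4589   3.5171] [1.2495 0.0641 
[... 362 characters left out ...]
5]
top [  0 174  14   3  16] [  5.75   175.0625] [0.7255 0.9759 0.0185]
top [623 179   3  18  28] [624.1071 187.0357] [ 0.6656 -0.8525  0.0185]
top [439 184  22  21 367] [449.4278 194.0245] [ 0.6464 -0.3335  0.0185]
top [625 198   2  10  16] [625.625  201.9375] [ 0.6214 -0.8522  0.0185]
top [223 202   9   9  20] [228.45 206.55] [0.6171 0.2907 0.0185]
top [183 242   9  11  63] [186.7778 246.5238] [0.5044 0.407  0.0185]
top [437 254  30  32 399] [446.5038 271.4185] [ 0.4285 -0.315   0.0185]
top [212 283   7   7  41] [215.0488 285.5854] [0.3948 0.3244 0.0185]
top [266 289  10   9  63] [270.2063 292.8889] [0.3741 0.1709 0.0185]
top [323 294  20  46 148] [332.5338 316.3311] [0.3094 0.0006 0.0185]
```

View pics/z2.png

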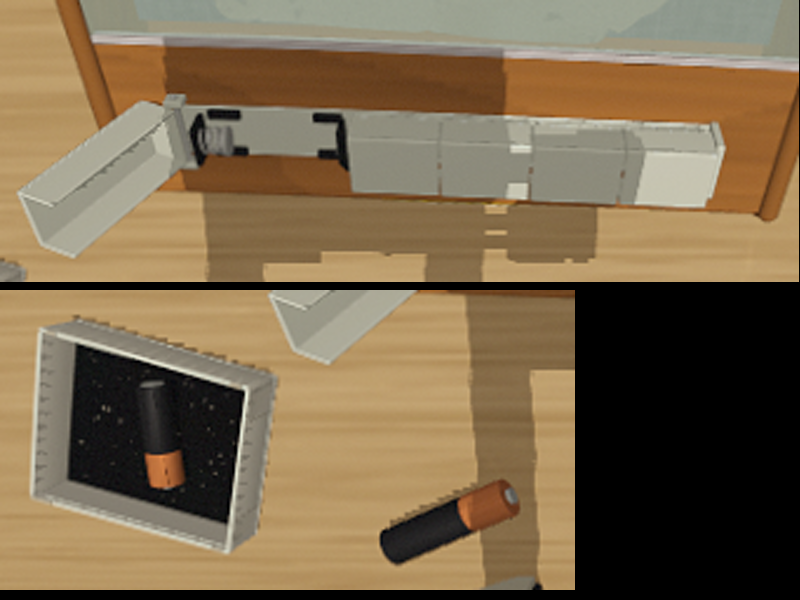

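Request:
{"api": "carry_out", "payload": {
  "moves": [
    {"jaw": 0.045, "dx": -0.0055, "dy": -0.0583, "dz": 0, "yaw": 0},
    {"jaw": 0.045, "dx": -0.0055, "dy": -0.0583, "dz": 0, "yaw": 0},
    {"jaw": 0.045, "dx": -0.0055, "dy": -0.0583, "dz": 0.02, "yaw": 0},
    {"jaw": 0.045, "dx": -0.0055, "dy": -0.0583, "dz": 0.04, "yaw": 0},
    {"jaw": 0.045, "dx": -0.0055, "dy": -0.0583, "dz": 0.05, "yaw": 0},
    {"jaw": 0.045, "dx": 0, "dy": 0, "dz": 0.04, "yaw": 0},
    {"jaw": 0.045, "dx": 0, "dy": 0, "dz": 0, "yaw": 0}
  ]
}}

```text
t: 2.88
tool_pos: [0.4132, 0.3021, 0.119]
orientation: [3.137, -0.003, -0.01]
force: [0.1, -0.3, 0.1]
opening: 0.0449
gripper_force: 0.0
```

```bash
python3 - <<'E'
from h import *
import pickle
np.set_printoptions(precision=4,suppress=True)
s=read_state();m=camera_model("wrist");a=snap("wrist","w3.png")[:,:,::-1];pickle.dump(m,open('w3.pkl','wb'))
print(s["t"],s["tool_pos"],s["orientation"],s["q"][5])
h=cv2.cvtColor(a,cv2.COLOR_BGR2HSV);k=((h[...,0]<15)&(h[...,1]>130)&(h[...,2]>60)).astype(np.uint8)
_,_,st,ce=cv2.connectedComponentsWithStats(k)
for S,C in zip(st,ce):
    if 100<S[4]<9000: print(S,C,onz("wrist",C,.019,m))
# case features w2
m=pickle.load(open('w2.pkl','rb'));f=lambda x,y:(110+x/2.35,90+y/2.35)
for n,p,x,z in [("up",(240,107),13,1.5),("up",(310,113),13,1.5),("lo",(245,153),-13,1.5),("lo",(320,157),-13,1.5),("spring y91",(234,137),0,8.75),("contact 45.5",(338,140),0,8.75),("seamL",(95,38),38,0),("seamR",(790,68),38,0),("FR y-141",(760,212),-36,0)]:
    P=onz("wrist",f(*p),.05+.0005*x+.000866*z,m); print(n,P, "minus slope x:",P[0]-(.000866*x-.0005*z))
E
```

```text
2.875 [0.4132 0.3021 0.119 ] [ 3.1373 -0.003  -0.0103] 2.1042123113749787
[ 453    0   80  157 7166] [487.355   76.0903] [0.5307 0.1873 0.019 ]
[150  95  41  41 982] [170.0692 114.1976] [0.5061 0.4045 0.019 ]
[282 251  19  23 387] [290.9716 262.062 ] [0.3964 0.3234 0.019 ]
[463 266  36  31 678] [481.5752 280.0383] [0.3804 0.1719 0.019 ]
[635 282   5  46 123] [637.7886 298.9675] [0.3615 0.0337 0.019 ]
up [0.5167 0.1347 0.0578] minus slope x: 0.5061842395888801
up [0.5141 0.1058 0.0578] minus slope x: 0.5036333124671506
lo [0.4971 0.1378 0.0448] minus slope x: 0.5090588321964649
lo [0.4952 0.1052 0.0448] minus slope x: 0.5072313344146223
spring y91 [0.5046 0.1383 0.0576] minus slope x: 0.5089750399954455
contact 45.5 [0.5032 0.0948 0.0576] minus slope x: 0.5075722772133381
seamL [0.5438 0.1871 0.069 ] minus slope x: 0.5109419538079475
seamR [ 0.5324 -0.0871  0.069 ] minus slope x: 0.49950257545135973
FR y-141 [ 0.47   -0.0916  0.032 ] minus slope x: 0.5011981570820998
```

View pics/w3.png

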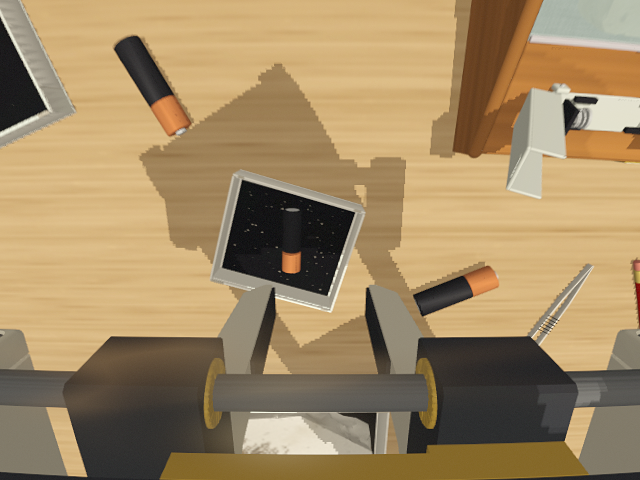

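Request:
{"api": "carry_out", "payload": {
  "grip_force": 5,
  "moves": [
    {"jaw": 0.045, "dx": 0, "dy": -0.0213, "dz": 0.04, "yaw": 0},
    {"jaw": 0.045, "dx": 0, "dy": 0, "dz": 0.04, "yaw": 0},
    {"jaw": 0.045, "dx": 0, "dy": 0, "dz": 0.0285, "yaw": 0},
    {"jaw": 0.045, "dx": 0, "dy": 0, "dz": 0, "yaw": 0},
    {"jaw": 0, "dx": 0, "dy": 0, "dz": 0, "yaw": 0},
    {"jaw": 0, "dx": 0, "dy": 0, "dz": 0, "yaw": 0},
    {"jaw": 0, "dx": 0, "dy": 0, "dz": 0, "yaw": 0}
  ]
}}

```text
t: 3.8
tool_pos: [0.416, 0.3266, 0.0158]
orientation: [-3.14, 0.001, -0.003]
force: [0.5, 0.2, -0.8]
opening: 0.0197
gripper_force: 0.1
```

Request:
{"api": "carry_out", "payload": {
  "moves": [
    {"jaw": 0.03, "dx": -0.003, "dy": 0.003, "dz": 0.005, "yaw": 0},
    {"jaw": 0.03, "dx": 0, "dy": 0, "dz": 0, "yaw": 0},
    {"jaw": 0, "dx": 0, "dy": 0, "dz": 0, "yaw": 0},
    {"jaw": 0, "dx": 0, "dy": 0, "dz": 0, "yaw": 0},
    {"jaw": 0, "dx": 0, "dy": 0, "dz": 0, "yaw": 0}
  ]
}}

```text
t: 4.42
tool_pos: [0.4121, 0.3232, 0.0093]
orientation: [-3.142, 0.0, -0.0]
force: [-0.0, 0.5, -0.9]
opening: 0.0146
gripper_force: 5.0
```

Request:
{"api": "carry_out", "payload": {
  "moves": [
    {"jaw": 0, "dx": 0, "dy": 0, "dz": -0.03, "yaw": 0},
    {"jaw": 0, "dx": -0.025, "dy": 0, "dz": 0, "yaw": 0},
    {"jaw": 0, "dx": 0, "dy": 0, "dz": 0, "yaw": 0},
    {"jaw": 0, "dx": 0, "dy": 0, "dz": 0.008, "yaw": 0},
    {"jaw": 0, "dx": 0, "dy": 0, "dz": 0.005, "yaw": 0},
    {"jaw": 0, "dx": 0, "dy": 0, "dz": 0.005, "yaw": 0},
    {"jaw": 0, "dx": 0, "dy": 0, "dz": 0, "yaw": 0}
  ]
}}

```text
t: 5.3
tool_pos: [0.3869, 0.3228, 0.0206]
orientation: [3.141, -0.001, -0.001]
force: [0.5, -0.6, -0.2]
opening: 0.0143
gripper_force: 5.0
```

Request:
{"api": "carry_out", "payload": {
  "moves": [
    {"jaw": 0, "dx": 0, "dy": 0, "dz": -0.04, "yaw": 0},
    {"jaw": 0, "dx": 0, "dy": 0, "dz": -0.04, "yaw": -0.17},
    {"jaw": 0, "dx": 0, "dy": 0, "dz": -0.03, "yaw": -0.17},
    {"jaw": 0, "dx": 0, "dy": 0, "dz": 0, "yaw": -0.17},
    {"jaw": 0, "dx": 0, "dy": 0, "dz": 0, "yaw": -0.17},
    {"jaw": 0, "dx": 0, "dy": 0, "dz": 0, "yaw": -0.17},
    {"jaw": 0, "dx": 0, "dy": 0, "dz": 0, "yaw": -0.17},
    {"jaw": 0, "dx": 0, "dy": 0, "dz": 0, "yaw": -0.17}
  ]
}}

```text
t: 6.3
tool_pos: [0.3868, 0.323, 0.1311]
orientation: [-2.597, -1.768, 0.001]
force: [0.3, -0.3, -0.8]
opening: 0.0145
gripper_force: 5.0
```

Request:
{"api": "carry_out", "payload": {
  "moves": [
    {"jaw": 0, "dx": 0, "dy": 0, "dz": 0, "yaw": -0.17},
    {"jaw": 0, "dx": 0, "dy": 0, "dz": 0, "yaw": -0.17},
    {"jaw": 0, "dx": -0.04, "dy": 0.025, "dz": 0, "yaw": 0},
    {"jaw": 0, "dx": -0.04, "dy": 0.025, "dz": 0, "yaw": 0},
    {"jaw": 0, "dx": -0.04, "dy": 0.025, "dz": 0, "yaw": 0},
    {"jaw": 0, "dx": -0.04, "dy": 0.025, "dz": 0, "yaw": 0},
    {"jaw": 0, "dx": -0.039, "dy": 0.0247, "dz": 0, "yaw": 0},
    {"jaw": 0, "dx": 0, "dy": 0, "dz": 0, "yaw": 0}
  ]
}}

```text
t: 7.3
tool_pos: [0.5045, 0.1166, 0.1313]
orientation: [2.271, 2.171, -0.001]
force: [-0.5, 0.5, 0.1]
opening: 0.0142
gripper_force: 5.0
```

```bash
python3 - <<'E'
from h import *
import pickle
np.set_printoptions(precision=4,suppress=True)
s=read_state();m=camera_model("wrist");a=snap("wrist","w4.png")[:,:,::-1];pickle.dump(m,open('w4.pkl','wb'));b=snap("scene","s4.png")[:,:,::-1]
print(s["t"],s["tool_pos"],R.from_rotvec(s["orientation"]).as_matrix()[:,0],s["q"][5])
u=proj("scene",s["tool_pos"]);print(u);x,y=int(u[0]),int(u[1])
B=cv2.resize(b[y-50:y+60,x-65:x+65],None,fx=2.7,fy=2.7,interpolation=cv2.INTER_CUBIC)
A=cv2.resize(a[60:460,180:460],None,fx=1.5,fy=1.5,interpolation=cv2.INTER_CUBIC)
o=np.zeros((600,800,3),np.uint8);o[:600,:420]=A;o[:B.shape[0],430:430+B.shape[1]]=B;cv2.imwrite('pics/z4.png',o)
E
```

```text
7.3 [0.5045 0.1166 0.1313] [ 0.0449  0.999  -0.0005] 0.17356696222111828
[308.1502 251.7202]
```

View pics/z4.png

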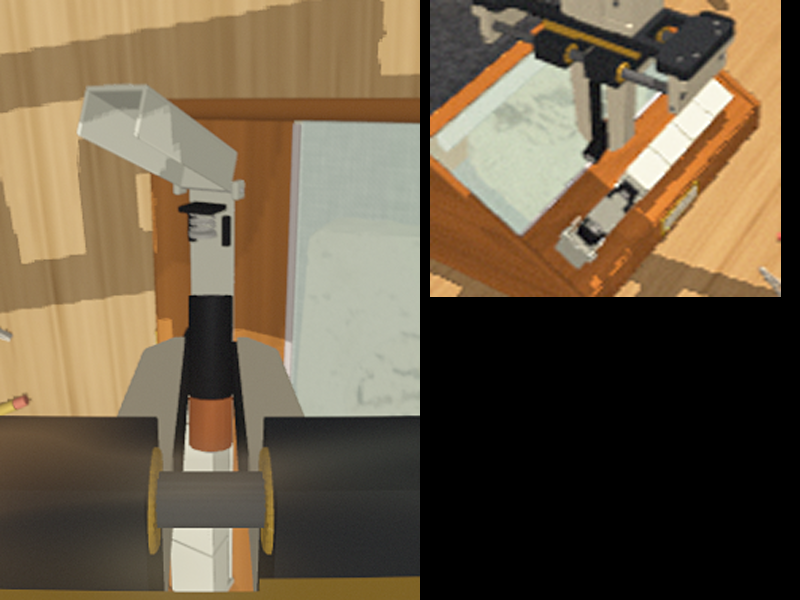

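The cell is held tilted about as planned, flat end low and pointing at the spring, and lines up with the bay (cell column about 211, bay floor 190–233 in the zoom). Next I work out the offsets.

```bash
python3 - <<'E'
from h import *
import pickle
from scipy.optimize import fsolve
np.set_printoptions(precision=4,suppress=True)
m=pickle.load(open('w4.pkl','rb'));s=read_state();tp=s["tool_pos"];print(tp)
T=R.from_rotvec(s["orientation"]).as_matrix()
f=lambda x,y:(180+x/1.5,60+y/1.5)
def yz(p):
    o,v=ray("wrist",f(*p),m);o=T.T@(o-tp);v=T.T@v;return o,v
def atz(p,z):   # tool x at height z above TCP
    o,v=yz(p);return o[0]+v[0]*(-z-o[2])/v[2]
def eq(u):
    d,th=u;c,sn=np.cos(th),np.sin(th);r=[]
    for L,p in((25.25e-3,(211,296)),(-23.75e-3,(211,450))):
        X=d+L*c+7.25e-3*sn;Z=.005-L*sn+7.25e-3*c - d*np.tan(th)
        r.append(atz(p,Z)-X)
    return r
print(fsolve(eq,[0,.3]))
a=cv2.imread('pics/w4.png')
for z in(8.75,14.75):
    h=.05+.000866*z-tp[2]
    print(z,"disc",[round(atz((205,r),h),4) for r in(232,238,242,246)])
print("lat floor",[ (onz("wrist",f(c,270),.0513,m)) for c in(190,233)])
g=a[190:290,310:331].mean(2).mean(1);print(np.round(a[195:260,316].mean(1)).astype(int))
E
```

```text
[0.5032 0.1191 0.131 ]
[-0.0035  0.2367]
8.75 disc [np.float64(0.0236), np.float64(0.0209), np.float64(0.019), np.float64(0.0172)]
14.75 disc [np.float64(0.0249), np.float64(0.0222), np.float64(0.0204), np.float64(0.0185)]
lat floor [array([0.4965, 0.1232, 0.0513]), array([0.5167, 0.1223, 0.0513])]
[ 30  24  25  24  25  32  26  28 102 146 147 149 141 142 150 149 145 146
 141 124 116 130 147 151 158 161 161 162 161 161 161 162 161 162 161 162
 161 162 161 162 162 163 162 162 161 162 161 162 161 161 162 161 162 162
 162 162 161 162 163 162 163 115  51  26  33]
```

Request:
{"api": "carry_out", "payload": {
  "moves": [
    {"jaw": 0, "dx": -0.0034, "dy": -0.0102, "dz": 0.02, "yaw": 0},
    {"jaw": 0, "dx": 0, "dy": 0, "dz": 0.02, "yaw": 0},
    {"jaw": 0, "dx": 0, "dy": 0, "dz": 0.02, "yaw": 0},
    {"jaw": 0, "dx": 0, "dy": 0, "dz": 0, "yaw": 0},
    {"jaw": 0, "dx": 0, "dy": 0, "dz": 0, "yaw": 0},
    {"jaw": 0, "dx": 0, "dy": 0, "dz": 0, "yaw": 0}
  ]
}}

```text
t: 8.15
tool_pos: [0.4938, 0.1167, 0.0725]
orientation: [2.265, 2.175, 0.002]
force: [-1.2, -0.6, 0.7]
opening: 0.0144
gripper_force: 5.0
```

```bash
python3 - <<'E'
from h import *
import pickle
np.set_printoptions(precision=4,suppress=True)
s=read_state();m=camera_model("wrist");a=snap("wrist","w5.png")[:,:,::-1];pickle.dump(m,open('w5.pkl','wb'));b=snap("scene","s5.png")[:,:,::-1]
s2=read_state();print(s["tool_pos"],s2["tool_pos"],s2["force"])
for nm,p in(("disc top",(.5025-.006*0,.1397,.05)),):
    pass
x0,y0,yw=.5042,.0489,-.04
E=lambda x,y,z:np.array([x0,y0,.05])+np.array([np.cos(yw)*(.866*x-.5*z)-np.sin(yw)*y,np.sin(yw)*(.866*x-.5*z)+np.cos(yw)*y,.5*x+.866*z])/1
C=lambda x,y,z:E(x/1e3,y/1e3,z/1e3)
print("bay",C(0,70.75,8.75))
for nm,q in [("disc",(0,91,14.75)),("hingeend",(0,112,4)),("floor up",(13,75,1.5)),("floor lo",(-13,75,1.5)),("contact",(0,45.5,11.5))]: print(nm,proj("wrist",C(*q),m),proj("scene",C(*q)))
A=cv2.resize(a[60:380,180:460],None,fx=1.6,fy=1.6,interpolation=cv2.INTER_CUBIC)
B=cv2.resize(b[190:310,265:365],None,fx=3.4,fy=3.4,interpolation=cv2.INTER_CUBIC)
o=np.zeros((600,800,3),np.uint8);o[:512,:448]=A;o[:408,455:795]=B;cv2.imwrite('pics/z5.png',o)
E
```

```text
[0.4938 0.1167 0.0725] [0.4937 0.1164 0.0722] [-0.2848 -0.8192  0.076 ]
bay [0.5027 0.1198 0.0576]
disc [328.9773 248.8324] [305.2968 282.249 ]
hingeend [339.2775 204.2747] [298.0703 290.2305]
floor up [362.0492 274.2015] [302.6913 276.6674]
floor lo [319.7848 265.332 ] [311.2992 284.4804]
contact [331.1572 325.1209] [315.8694 270.809 ]
```

View pics/z5.png

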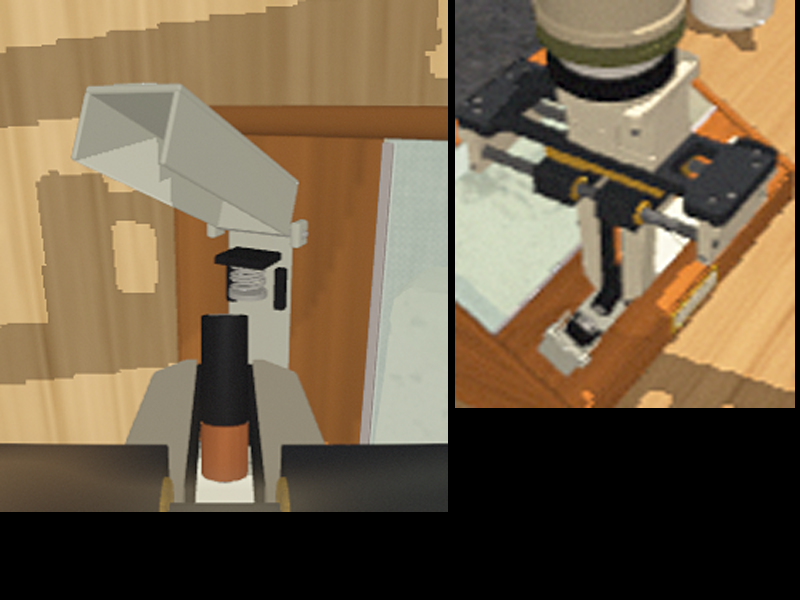

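Request:
{"api": "carry_out", "payload": {
  "moves": [
    {"jaw": 0, "dx": 0.001, "dy": 0.0016, "dz": 0.004, "yaw": 0},
    {"jaw": 0, "dx": 0, "dy": 0.0016, "dz": 0.004, "yaw": 0},
    {"jaw": 0, "dx": 0, "dy": 0.0017, "dz": 0.0042, "yaw": 0},
    {"jaw": 0, "dx": 0, "dy": 0, "dz": 0, "yaw": 0},
    {"jaw": 0, "dx": 0, "dy": 0, "dz": 0, "yaw": 0}
  ]
}}

```text
t: 8.88
tool_pos: [0.498, 0.1169, 0.059]
orientation: [-2.266, -2.175, 0.0]
force: [-0.6, -0.4, -0.7]
opening: 0.0144
gripper_force: 5.0
```

Request:
{"api": "carry_out", "payload": {
  "grip_force": 10,
  "moves": [
    {"jaw": 0, "dx": 0, "dy": 0, "dz": 0, "yaw": 0},
    {"jaw": 0, "dx": 0.002, "dy": 0, "dz": 0, "yaw": 0},
    {"jaw": 0, "dx": 0.002, "dy": 0, "dz": 0, "yaw": 0},
    {"jaw": 0, "dx": 0, "dy": 0, "dz": 0, "yaw": 0},
    {"jaw": 0, "dx": 0, "dy": 0, "dz": 0, "yaw": 0},
    {"jaw": 0, "dx": 0, "dy": 0, "dz": 0, "yaw": 0}
  ]
}}

```text
t: 9.62
tool_pos: [0.4982, 0.1209, 0.0591]
orientation: [2.267, 2.175, -0.0]
force: [0.4, -1.8, -0.3]
opening: 0.0141
gripper_force: 10.0
```

```bash
cat > f.py <<'E'
from h import *
np.set_printoptions(precision=4,suppress=True)
P=[];F=[]
for i in range(6):
    a=read_camera("wrist");s=read_state();P.append(s["tool_pos"]);F.append(s["force"])
cv2.imwrite('pics/last.png',a[:,:,::-1]);print(s["t"],np.mean(P,0),np.mean(F,0),s["opening"])
E
python3 f.py
```

```text
9.925 [0.4982 0.1209 0.0591] [-0.0206 -2.1006 -0.2031] 0.014200059914242781
```

Request:
{"api": "carry_out", "payload": {
  "moves": [
    {"jaw": 0, "dx": 0.0015, "dy": 0, "dz": 0, "yaw": 0},
    {"jaw": 0, "dx": 0, "dy": 0.001, "dz": 0.0018, "yaw": 0},
    {"jaw": 0, "dx": 0, "dy": 0.001, "dz": 0.0018, "yaw": 0},
    {"jaw": 0, "dx": 0, "dy": 0, "dz": 0, "yaw": 0},
    {"jaw": 0, "dx": 0, "dy": 0, "dz": 0, "yaw": 0}
  ]
}}

```text
t: 10.55
tool_pos: [0.5003, 0.1224, 0.0555]
orientation: [2.266, 2.175, 0.0]
force: [-1.4, -3.1, 2.5]
opening: 0.0138
gripper_force: 10.2
```

```bash
python3 f.py
```

```text
10.85 [0.5003 0.1224 0.0555] [-0.9521 -3.0987  2.1646] 0.014069577468740272
```

Request:
{"api": "carry_out", "payload": {
  "moves": [
    {"jaw": 0, "dx": 0, "dy": 0.0008, "dz": 0.0014, "yaw": 0},
    {"jaw": 0, "dx": 0, "dy": 0.0008, "dz": 0.0014, "yaw": 0},
    {"jaw": 0, "dx": 0, "dy": 0, "dz": 0, "yaw": 0},
    {"jaw": 0, "dx": 0, "dy": 0, "dz": 0, "yaw": 0}
  ]
}}

```text
t: 11.35
tool_pos: [0.5008, 0.1223, 0.055]
orientation: [-2.265, -2.175, 0.004]
force: [-20.6, -5.8, 31.8]
opening: 0.0143
gripper_force: 34.0
```

```bash
python3 f.py; python3 - <<'E'
import cv2
a=cv2.imread('pics/last.png');h=cv2.cvtColor(a,cv2.COLOR_BGR2HSV)
k=((h[...,0]<15)&(h[...,1]>130)&(h[...,2]>60)).astype('uint8')
k[:, :300]=0;k[:,342:]=0
_,_,st,ce=cv2.connectedComponentsWithStats(k)
print([(list(map(int,s)),c) for s,c in zip(st,ce) if s[4]>40])
E
```

```text
11.65 [0.5008 0.1224 0.0551] [-20.5744  -5.4767  32.4686] 0.014116290948282777
[([0, 0, 640, 480, 304775], array([319.49943073, 239.44511525])), ([300, 137, 42, 44, 1110], array([323.42792793, 152.61441441])), ([300, 223, 10, 18, 102], array([304.11764706, 232.1372549 ])), ([300, 247, 9, 41, 167], array([303.05389222, 264.46107784])), ([304, 326, 32, 37, 1024], array([319.88964844, 343.93652344]))]
```

Request:
{"api": "carry_out", "payload": {
  "moves": [
    {"jaw": 0, "dx": 0, "dy": -0.0016, "dz": -0.0028, "yaw": 0},
    {"jaw": 0, "dx": 0, "dy": 0, "dz": 0, "yaw": 0},
    {"jaw": 0.022, "dx": 0, "dy": -0.003, "dz": 0, "yaw": 0},
    {"jaw": 0.022, "dx": 0, "dy": 0, "dz": 0, "yaw": 0},
    {"jaw": 0.022, "dx": 0, "dy": 0, "dz": -0.01, "yaw": 0},
    {"jaw": 0.022, "dx": 0, "dy": 0, "dz": -0.02, "yaw": 0},
    {"jaw": 0, "dx": 0, "dy": 0, "dz": -0.02, "yaw": 0},
    {"jaw": 0, "dx": 0, "dy": 0, "dz": 0, "yaw": 0}
  ]
}}

```text
t: 12.65
tool_pos: [0.4991, 0.1229, 0.1078]
orientation: [2.265, 2.174, 0.006]
force: [-0.6, -0.3, -0.4]
opening: 0.0067
gripper_force: 0.0
```

```bash
python3 f.py; python3 - <<'E'
from h import *
b=snap("scene","s6.png")[:,:,::-1]
for nm,a in(("w",cv2.imread('pics/last.png')),("s",b)):
    h=cv2.cvtColor(a,cv2.COLOR_BGR2HSV)
    for t,k in(("cu",((h[...,0]<11)&(h[...,1]>130)&(h[...,2]>60))),("bk",h[...,2]<45)):
        k=k.astype('uint8')
        if nm=="w": k[:,:290]=0;k[:,350:]=0
        else: k[:255]=0;k[300:]=0;k[:,:290]=0;k[:,330:]=0
        _,_,st,ce=cv2.connectedComponentsWithStats(k)
        print(nm,t,[(list(map(int,s)),c.round(1)) for s,c in zip(st[1:],ce[1:]) if s[4]>12])
E
```

```text
12.95 [0.4971 0.1225 0.105 ] [ 0.1183 -0.3322 -0.0553] 0.0005860113832704898
w cu []
w bk [([312, 212, 34, 22, 297], array([327.9, 217.7])), ([343, 223, 6, 22, 119], array([345.7, 233.8])), ([300, 238, 25, 120, 1298], array([313.6, 277.3])), ([290, 339, 23, 17, 259], array([302.4, 344.5])), ([328, 339, 22, 19, 333], array([338.3, 346.1]))]
s cu [([316, 268, 7, 9, 24], array([318.6, 271.4]))]
s bk [([308, 275, 11, 14, 71], array([312.9, 280.8])), ([298, 284, 10, 8, 32], array([301.3, 287.7]))]
```

Request:
{"api": "carry_out", "payload": {
  "grip_force": 20,
  "moves": [
    {"jaw": 0, "dx": -0.0168, "dy": 0.0057, "dz": 0.015, "yaw": 0},
    {"jaw": 0, "dx": 0, "dy": 0, "dz": 0.012, "yaw": 0},
    {"jaw": 0, "dx": 0, "dy": 0, "dz": 0.004, "yaw": 0},
    {"jaw": 0, "dx": 0, "dy": 0, "dz": 0.004, "yaw": 0},
    {"jaw": 0, "dx": 0, "dy": 0, "dz": 0, "yaw": 0}
  ]
}}

```text
t: 13.62
tool_pos: [0.5022, 0.1057, 0.0704]
orientation: [-2.266, -2.176, 0.0]
force: [0.0, -0.3, -0.1]
opening: 0.0003
gripper_force: 0.0
```

```bash
python3 f.py
```

```text
13.925 [0.5025 0.1057 0.0708] [-0.4957 -0.2732  0.145 ] 0.000547385950147363
```

Request:
{"api": "carry_out", "payload": {
  "moves": [
    {"jaw": 0, "dx": 0, "dy": 0, "dz": 0.002, "yaw": 0},
    {"jaw": 0, "dx": 0, "dy": 0, "dz": 0.002, "yaw": 0},
    {"jaw": 0, "dx": 0, "dy": 0, "dz": 0.001, "yaw": 0},
    {"jaw": 0, "dx": 0, "dy": 0, "dz": 0, "yaw": 0}
  ]
}}

```text
t: 14.42
tool_pos: [0.5022, 0.1055, 0.0653]
orientation: [-2.266, -2.175, 0.0]
force: [0.1, -0.1, -1.3]
opening: 0.0004
gripper_force: 0.1
```

```bash
python3 f.py
```

```text
14.725 [0.5022 0.1055 0.0655] [0.0573 0.1075 0.1526] 0.00044853355759293833
```

Request:
{"api": "carry_out", "payload": {
  "moves": [
    {"jaw": 0, "dx": 0, "dy": 0, "dz": 0.001, "yaw": 0},
    {"jaw": 0, "dx": 0, "dy": 0, "dz": 0.0008, "yaw": 0},
    {"jaw": 0, "dx": 0, "dy": 0, "dz": 0, "yaw": 0}
  ]
}}

```text
t: 15.1
tool_pos: [0.5023, 0.1055, 0.0637]
orientation: [-2.267, -2.175, -0.0]
force: [-0.7, 0.5, 0.6]
opening: 0.0004
gripper_force: 0.3
```

```bash
python3 f.py
```

```text
15.4 [0.5023 0.1055 0.0637] [ 0.1669 -0.0244  0.5757] 0.0007562247155360482
```

Request:
{"api": "carry_out", "payload": {
  "moves": [
    {"jaw": 0, "dx": 0, "dy": 0, "dz": 0.0008, "yaw": 0},
    {"jaw": 0, "dx": 0, "dy": 0, "dz": 0, "yaw": 0},
    {"jaw": 0, "dx": 0, "dy": 0, "dz": 0, "yaw": 0}
  ]
}}

```text
t: 15.78
tool_pos: [0.5023, 0.1055, 0.0629]
orientation: [-2.266, -2.175, 0.0]
force: [-0.4, -1.1, 1.0]
opening: 0.0005
gripper_force: 0.3
```

```bash
python3 f.py; cp pics/last.png pics/press.png
```

```text
16.075 [0.5023 0.1055 0.0629] [0.1595 0.5886 0.7111] 0.00013208750502959933
```

Request:
{"api": "carry_out", "payload": {
  "moves": [
    {"jaw": 0, "dx": 0, "dy": 0, "dz": -0.035, "yaw": 0},
    {"jaw": 0, "dx": -0.03, "dy": -0.003, "dz": -0.015, "yaw": 0},
    {"jaw": 0, "dx": -0.03, "dy": 0, "dz": 0, "yaw": 0},
    {"jaw": 0, "dx": 0, "dy": 0, "dz": 0, "yaw": 0},
    {"jaw": 0, "dx": 0, "dy": 0, "dz": 0, "yaw": 0}
  ]
}}

```text
t: 16.7
tool_pos: [0.4967, 0.046, 0.1127]
orientation: [-2.267, -2.174, 0.0]
force: [0.1, 1.2, -0.1]
opening: 0.0004
gripper_force: 0.0
```

```bash
python3 - <<'E'
from h import *
import pickle
s=read_state();print(s["t"],s["tool_pos"]);m=camera_model("wrist");a=snap("wrist","w7.png")[:,:,::-1];pickle.dump(m,open('w7.pkl','wb'));b=snap("scene","s7.png")[:,:,::-1]
t=snap("top","t7.png")[:,:,::-1]
x0,y0,yw=.5042,.0496,-.042
def C(x,y,z):
    x,y,z=x/1e3,y/1e3,z/1e3;h=.866*x-.5*z
    return np.array([x0+np.cos(yw)*h-np.sin(yw)*y,y0+np.sin(yw)*h+np.cos(yw)*y,.05+.5*x+.866*z])
for nm,q in [("disc96",(0,96,14.75)),("bay top",(0,70.75,16)),("contact",(0,45.5,11.5)),("s1",(13,39,24))]: print(nm,proj("wrist",C(*q),m).round(),proj("scene",C(*q)).round())
A=cv2.resize(a[30:330,230:430],None,fx=2,fy=2,interpolation=cv2.INTER_CUBIC)
B=cv2.resize(b[230:310,270:370],None,fx=3.9,fy=3.9,interpolation=cv2.INTER_CUBIC)
D=cv2.resize(t[230:265,240:310],None,fx=5.6,fy=5.6,interpolation=cv2.INTER_CUBIC)
o=np.zeros((600,800,3),np.uint8);o[:600,:400]=A;o[:312,405:795]=B;o[320:320+D.shape[0],405:405+D.shape[1]]=D[:,:395];cv2.imwrite('pics/z7.png',o)
E
```

```text
16.7 [0.49666056 0.04599982 0.11268795]
disc96 [318.  95.] [304. 284.]
bay top [317. 142.] [310. 277.]
contact [321. 185.] [316. 271.]
s1 [330. 201.] [315. 263.]
```

View pics/z7.png

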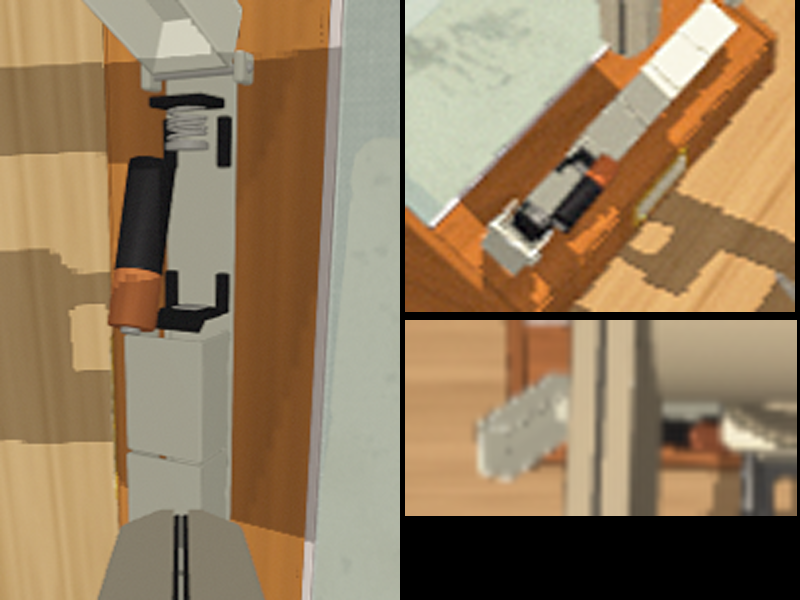

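The last look shows the cell slipped out of the bay. It is lying on the bezel on the low side of the channel, flat end at wrist pixel (305,111) and + end at (296,191). I'll triangulate it and pick it up again.

```bash
python3 - <<'E'
from h import *
import pickle
np.set_printoptions(precision=4,suppress=True)
m=pickle.load(open('w7.pkl','rb'))
w=lambda x,y:ray("wrist",(230+x/2,30+y/2),m)
s=lambda x,y:ray("scene",(270+(x-405)/3.9,230+y/3.9))
x0,y0,yw=.5042,.0496,-.042
def inv(P):
    d=P-np.array([x0,y0,.05]);c,sn=np.cos(yw),np.sin(yw);h=c*d[0]+sn*d[1];y=-sn*d[0]+c*d[1]
    return np.array([.866*h+.5*d[2],y,-.5*h+.866*d[2]])*1e3
for n,a,b in [("bound",(138,270),(594,180)),("plus",(133,326),(608,163)),("minus",(151,160),(568,223))]:
    P=tri([w(*a),s(*b)]);print(n,P,inv(P))
for n,a in [("bound",(138,270)),("plus",(133,326)),("minus",(151,160))]:
    for z in(.045,.05,.055,.06): 
        P=onz("wrist",(230+a[0]/2,30+a[1]/2),z,m);print(n,P,inv(P))
E
```

```text
bound [0.4872 0.107  0.0594] [-12.0611  56.6743  17.8487]
plus [0.4857 0.0913 0.0609] [-12.0963  40.9356  19.5203]
minus [0.4902 0.1368 0.0494] [-15.6197  86.5368   8.3052]
bound [0.487  0.1061 0.045 ] [-19.454   55.6969   5.4587]
bound [0.4873 0.1066 0.05  ] [-16.7084  56.2114   9.6469]
bound [0.4876 0.1071 0.055 ] [-13.9628  56.7259  13.8351]
bound [0.4879 0.1076 0.06  ] [-11.2172  57.2404  18.0233]
plus [0.4844 0.0884 0.045 ] [-21.0837  37.9178   6.3996]
plus [0.4847 0.0893 0.05  ] [-18.3032  38.8126  10.5677]
plus [0.4851 0.0901 0.055 ] [-15.5228  39.7074  14.7358]
plus [0.4854 0.091  0.06  ] [-12.7423  40.6022  18.9038]
minus [0.4928 0.1388 0.045 ] [-15.6302  88.6004   3.2509]
minus [0.493  0.1386 0.05  ] [-12.9664  88.4111   7.4864]
minus [0.4931 0.1384 0.055 ] [-10.3026  88.2218  11.7218]
minus [0.4933 0.1382 0.06  ] [-7.6388 88.0324 15.9572]
```

Request:
{"api": "carry_out", "payload": {
  "grip_force": 12,
  "moves": [
    {"jaw": 0.024, "dx": 0.0335, "dy": -0.0056, "dz": 0, "yaw": 0},
    {"jaw": 0.024, "dx": 0.0335, "dy": -0.0056, "dz": 0, "yaw": 0.12},
    {"jaw": 0.024, "dx": 0, "dy": 0, "dz": 0.02, "yaw": 0},
    {"jaw": 0.024, "dx": 0, "dy": 0, "dz": 0, "yaw": 0},
    {"jaw": 0.024, "dx": 0, "dy": 0, "dz": 0, "yaw": 0},
    {"jaw": 0.024, "dx": 0, "dy": 0, "dz": 0, "yaw": 0}
  ]
}}

```text
t: 17.6
tool_pos: [0.4889, 0.1129, 0.0937]
orientation: [2.393, 2.035, 0.001]
force: [0.3, 0.2, -0.0]
opening: 0.0241
gripper_force: 0.0
```

```bash
python3 - <<'E'
from h import *
import pickle
np.set_printoptions(precision=4,suppress=True)
s=read_state();m8=camera_model("wrist");a8=snap("wrist","w8.png")[:,:,::-1];pickle.dump(m8,open('w8.pkl','wb'))
T=R.from_rotvec(s["orientation"]).as_matrix();print(s["t"],s["tool_pos"],T[:,0],s["opening"])
m7=pickle.load(open('w7.pkl','rb'));a7=cv2.imread('pics/w7.png')
for n,a,(c0,c1,r0,r1) in(("7",a7,(275,340,90,215)),("8",a8,(285,345,200,400))):
    h=cv2.cvtColor(a,cv2.COLOR_BGR2HSV)
    for t,k in(("cu",((h[...,0]<11)&(h[...,1]>120)&(h[...,2]>60))),("bk",h[...,2]<60)):
        z=np.zeros(k.shape,'uint8');z[r0:r1,c0:c1]=k[r0:r1,c0:c1]
        _,_,st,ce=cv2.connectedComponentsWithStats(z)
        print(n,t,[(list(map(int,S)),C.round(1)) for S,C in zip(st[1:],ce[1:]) if S[4]>40])
# coarse colour rows of image 8
for r in range(225,400,6): print(r,' '.join('%02x%02x%02x'%tuple(a8[r,c][::-1]) for c in range(292,348,5)))
E
```

```text
17.6 [0.4889 0.1129 0.0937] [0.1607 0.987  0.0003] 0.024089077916553268
7 cu []
7 bk [([288, 104, 30, 63, 1341], array([302.8, 135.6])), ([308, 165, 32, 31, 426], array([321.7, 184. ]))]
8 cu []
8 bk [([315, 200, 30, 23, 260], array([329. , 205.2])), ([306, 226, 39, 84, 1594], array([321.3, 263.6])), ([285, 288, 11, 67, 408], array([290.7, 324.3]))]
225 9a7e57 855429 8d592c 915e2e 8c5a2b 89582b 875629 8f8c83 9c998f 9f9b91 969489 aba998
231 9b8056 845228 8c592c 0e1016 1e1d1c 201f20 201e20 1e181d aeab9a aba998 acaa99 aca998
237 9d8159 8d643e 8c5a2d 0d0f15 1f1e1f 212022 201f20 1c1e1c aeab9a aba897 aba898 acaa99
243 9f835c 8d714d 8c582e 0f0e15 1c201f 242222 1d1c1d 1d1d1b adaa98 aba897 aba998 aca999
249 a0845d 9b7f56 895628 131415 1e1e1f 242226 232424 1c1b1b adab99 aca998 aba898 aba898
255 9f825a 9a7e56 87562d 101418 1c1d1c 232323 1c1a1e 1a181a acaa98 aba897 aba999 aca99a
261 9c7f56 9c8159 845329 16181b 212020 272527 1e1d1d 1c1d1e acaa99 aba998 aba998 aca999
267 997d54 9e8259 82562f 101316 1d1c1e 232224 1e1f20 1c1c1b aba998 aba797 aba898 aba897
273 9a7e55 a1855e 8d6b43 141819 212221 26252
[... 1191 characters left out ...]
 cdad79 d1b17e cfae7a d0b07e d2b280 bb8248 e1dfcd e0ddca e0ddc9 e0ddc9 e0ddca e2dfcd
363 c9a975 ccae7c ccac7b ccad7d cbad7d b68250 d1c9b2 dcd8c3 dcd8c4 dcd8c4 dbd8c4 dcd8c6
369 c6a776 c9ab7b c8aa7a c9ab7b c9ab7b a27f50 cfc4ad d8d4c0 bbb6a3 97917d cac6b2 d8d4c0
375 665c4b 6a5f4d 6c604e 6e6350 6f6552 716754 6f6452 716554 706754 6e6451 6e6552 6c6451
381 6f6353 706553 736856 746a59 736a56 756b5a 776d5c 776c5b 766c5b 766c5c 766d5c 766e5d
387 706455 726758 736958 776b5b 756c5a 766c5c 776d5d 736a5c 736b5b 726b5b 716a5c 70695c
393 675f54 6a6155 685e54 6a6156 686256 6a6258 6b645a 6b6359 686158 686358 686257 666156
399 625d54 625e54 645e56 625d54 666058 645f57 645f55 635e54 646158 635f57 625e56 625e56
```

```bash
python3 - <<'E'
from h import *
import pickle
np.set_printoptions(precision=4,suppress=True)
m7=pickle.load(open('w7.pkl','rb'));m8=pickle.load(open('w8.pkl','rb'))
a7=cv2.imread('pics/w7.png')
for r in (108,115,130,150,160,163,166,170,180,190,193,196): print(r,' '.join('%02x%02x%02x'%tuple(a7[r,c][::-1]) for c in range(282,322,4)))
for n,p7,p8 in(("bound",(299,165.5),(317.5,284.5)),("minus",(305,108.5),(317.5,227.5)),("plus",(296.5,194),(317.5,313))):
    P=tri([ray("wrist",p7,m7),ray("wrist",p8,m8)]);print(n,P)
E
```

```text
108 c09d6a 825126 845328 88562a 37261d 211d1b 412d1f 774820 17181a 47453f
115 c0a16e b97a38 b87b3b 101518 252325 272527 28272a 191b19 151513 898778
130 c6a672 ae7237 b7783b 222321 282627 2c2a2c 282729 191817 141013 a19e8d
150 c6a673 a46930 18191c 252323 323030 2c2b2b 242522 141315 9e9783 a09e8d
160 c6a573 b07132 252323 2b282c 31302f 2a2729 1e1e1e 0d0d0b 999380 9f9c8c
163 c7a774 9c632f 2c211e 322926 343739 252427 1e1b1b 0f1113 99937f a19f8f
166 957a53 9e622c b76d3c ca7c45 cf8147 c97d45 b26838 161518 101315 2a2826
170 90744e a1632f b06839 ab6438 b46a38 955632 894e2a 794925 161617 20201f
180 8f744f 814927 8f502d 9f5d34 9b5930 8f522b 834a27 855326 1a191a 1e1c1b
190 cdae7a 884c28 97572d a25f35 965731 894e2a 794326 181717 121616 1a1919
193 cbaa77 815735 694d3c 785f52 653620 834b29 754022 151615 161619 151316
196 cbab79 835c36 80583a 686660 7d7a72 898473 908f81 855022 9c998a a6a493
bound [0.488  0.1076 0.0628]
minus [0.4929 0.1393 0.0537]
plus [0.4856 0.0919 0.0679]
```

Request:
{"api": "carry_out", "payload": {
  "grip_force": 8,
  "moves": [
    {"jaw": 0.02, "dx": 0.0005, "dy": -0.0007, "dz": 0.02, "yaw": 0},
    {"jaw": 0.02, "dx": 0, "dy": 0, "dz": 0.012, "yaw": 0},
    {"jaw": 0.02, "dx": 0, "dy": 0, "dz": 0.009, "yaw": 0},
    {"jaw": 0.02, "dx": 0, "dy": 0, "dz": 0, "yaw": 0}
  ]
}}

```text
t: 18.15
tool_pos: [0.4874, 0.1136, 0.0514]
orientation: [-2.393, -2.035, 0.001]
force: [-0.1, 0.6, -0.1]
opening: 0.0202
gripper_force: 0.0
```

```bash
python3 f.py
```

```text
18.45 [0.4881 0.1137 0.0523] [-0.0697  0.2609  0.0476] 0.019935366561792338
```

Request:
{"api": "carry_out", "payload": {
  "moves": [
    {"jaw": 0, "dx": 0, "dy": 0, "dz": 0, "yaw": 0},
    {"jaw": 0, "dx": 0, "dy": 0, "dz": 0, "yaw": 0},
    {"jaw": 0, "dx": 0, "dy": 0, "dz": 0, "yaw": 0}
  ]
}}

```text
t: 18.82
tool_pos: [0.4879, 0.1137, 0.0521]
orientation: [2.393, 2.035, 0.0]
force: [-0.4, -0.8, 0.6]
opening: 0.014
gripper_force: 8.0
```

```bash
python3 f.py
```

```text
19.125 [0.4879 0.1137 0.052 ] [0.0693 0.5008 1.3291] 0.014270801105038335
```

Request:
{"api": "carry_out", "payload": {
  "moves": [
    {"jaw": 0, "dx": 0, "dy": 0, "dz": -0.01, "yaw": 0},
    {"jaw": 0, "dx": 0, "dy": 0, "dz": -0.025, "yaw": 0},
    {"jaw": 0, "dx": 0, "dy": 0.004, "dz": 0, "yaw": -0.12},
    {"jaw": 0, "dx": 0, "dy": 0, "dz": 0, "yaw": 0},
    {"jaw": 0, "dx": 0, "dy": 0, "dz": 0, "yaw": 0},
    {"jaw": 0, "dx": 0, "dy": 0, "dz": 0, "yaw": 0}
  ]
}}

```text
t: 19.88
tool_pos: [0.4913, 0.113, 0.0865]
orientation: [-2.268, -2.174, 0.001]
force: [-0.0, 0.7, 0.3]
opening: 0.0145
gripper_force: 8.0
```

```bash
python3 f.py; python3 - <<'E'
from h import *
from scipy.optimize import fsolve
import pickle
np.set_printoptions(precision=4,suppress=True)
a=cv2.imread('pics/last.png');m=camera_model("wrist");pickle.dump(m,open('w9.pkl','wb'));s=read_state();tp=s["tool_pos"];T=R.from_rotvec(s["orientation"]).as_matrix();print(T[:,0])
for r in list(range(195,260,4)): print(r,' '.join('%02x%02x%02x'%tuple(a[r,c][::-1]) for c in range(300,348,6)))
h=cv2.cvtColor(a,cv2.COLOR_BGR2HSV).astype(int)
col=a[200:420,320].astype(int)
cu=(col[:,2]-col[:,0]>45); bk=col.max(1)<60
print("bk rows",200+np.where(bk)[0]);print("cu rows",200+np.where(cu)[0])
E
```

```text
20.175 [0.4915 0.113  0.0867] [-0.1875  0.06   -0.0434] 0.0142060470674586
[ 0.0412  0.9991 -0.    ]
195 915d2e 976133 905b2c a7a798 875225 adab9a afac9a aeac9b
199 8f5c2d 966231 905d2d 8c582a 89582f aeab9a aeab99 adac9a
203 8f5c2d 94602f 905d2d 8e5a2f 8d592b 131213 111114 292825
207 905d2d 96602f 8f5c2d 553623 1d1d1e 191a1a 161615 1c1a1a
211 905e2c 956132 8f5c2e 86552b 232120 171518 19171a 1e1d1f
215 8f5c2b 966132 905d30 8e5d30 6e4523 2a2a28 938f83 b5b2a0
219 8f5b2c 945f2f 8f5d2c 8d5a2f 6e4724 807c74 97938b 817f77
223 905b2c 945e2e 915e31 8b592a 6f4723 8e8b83 a19d95 918d82
227 8e5b2c 935f2e 8f5c2e 8b592b 6d4524 7d7a73 727068 7b7970
231 8e592b 925d2b 8f5b2e 8b582a 6d4424 959189 9f9c93 9c998f
235 8d592a 935e2d 8e5a2d 8b592c 855529 b4b1a0 aeac9b aeab99
239 8e5a2d 935e2d 8e5b2e 8b5a2c 84552b adaa99 aeac99 adaa99
243 8e5b2c 925d2b 8e592b 8a592a 845429 aeac9a aeab9a adaa9a
247 8d5a2c 935f2f 8d5a2b 89572b 825227 aeab99 aeab99 afad9b
251 8c582b 946033 99622f 925c2c 885627 aeac9a aeac9a adab99
255 8c5b2c 251d18 1b1c1c 201f22 1c1b1d 1b1b1c a3a08f adaa99
259 905c2e 271d1b 1f1f20 242425 221f20 201f20 b1af9e afac9b
bk rows [206 207 208 209 210 255 256 257 258 259 260 261 262 263 264 265 266 267
 268 269 270 271 272 273 274 275 276 277 278 279 280 281 282 283 284 285
 286 287 288 289 290 291 292 293 294 295 296 297 298 299 300 301 302 303
 304 305 306 307 308 309 310 311 312 313 314 315 316 317 318 319 320 321
 322]
cu rows [200 201 202 203 204 205 212 213 214 215 216 217 218 219 220 221 222 223
 224 225 226 227 228 229 230 231 232 233 234 235 236 237 238 239 240 241
 242 243 244 245 246 247 248 249 250 251 252 324 325 326 327 328 329 330
 331 332 333 334 335 336 337 338 339 340 341 342 343 344 345 346 347 348
 349 350 351 352 353 354 355 356 357 358]
```

```bash
python3 - <<'E'
from h import *
from scipy.optimize import fsolve
import pickle
np.set_printoptions(precision=4,suppress=True)
m=pickle.load(open('w9.pkl','rb'));tp=np.array([.4915,.113,.0867]);T=R.from_rotvec(read_state()["orientation"]).as_matrix()
def at(p,z):
    o,v=ray("wrist",p,m);o=T.T@(o-tp);v=T.T@v;return (o+v*(-z-o[2])/v[2])
def eq(u):
    d,th=u;c,sn=np.cos(th),np.sin(th);r=[]
    for L,p in((25.25e-3,(317,254)),(-23.75e-3,(317,359.5))):
        X=d+L*c+7.25e-3*sn;Z=.0015-L*sn+7.25e-3*c-d*np.tan(th)
        r.append(at(p,Z)[0]-X)
    return r
print(fsolve(eq,[0,.25]),"cell lateral",at((318,300),.009)[1])
for z in(8.75,12,14.75):
    P=onz("wrist",(336,233.5),.05+.000866*z,m);print(z,P, "bay y",P[1]-.02025)
    print(at((336,233.5),.05+.000866*z-tp[2]))
E
```

```text
[-0.0027  0.4952] cell lateral 0.00030361316734081004
8.75 [0.5027 0.1386 0.0576] bay y 0.11839965071697515
[0.0261 0.0101 0.0291]
12 [0.5026 0.1395 0.0604] bay y 0.11923571989967878
[0.0269 0.01   0.0263]
14.75 [0.5025 0.1402 0.0628] bay y 0.11994316305427417
[0.0276 0.0099 0.0239]<stdin>:14: RuntimeWarning: The iteration is not making good progress, as measured by the 
 improvement from the last ten iterations.
```

Request:
{"api": "carry_out", "payload": {
  "grip_force": 8,
  "moves": [
    {"jaw": 0, "dx": 0.0036, "dy": 0.0013, "dz": 0.0139, "yaw": 0},
    {"jaw": 0, "dx": 0, "dy": 0, "dz": 0, "yaw": 0},
    {"jaw": 0, "dx": 0, "dy": 0.0026, "dz": 0.0046, "yaw": 0},
    {"jaw": 0, "dx": 0, "dy": 0.0026, "dz": 0.0045, "yaw": 0},
    {"jaw": 0, "dx": 0, "dy": 0, "dz": 0, "yaw": 0},
    {"jaw": 0, "dx": 0.003, "dy": 0, "dz": 0, "yaw": 0},
    {"jaw": 0, "dx": 0.003, "dy": 0, "dz": 0, "yaw": 0},
    {"jaw": 0, "dx": 0, "dy": 0, "dz": 0, "yaw": 0}
  ]
}}

```text
t: 21.18
tool_pos: [0.4986, 0.1223, 0.064]
orientation: [2.266, 2.175, -0.0]
force: [-0.8, -3.0, -0.6]
opening: 0.0142
gripper_force: 8.0
```

```bash
python3 f.py
```

```text
21.475 [0.4986 0.1223 0.064 ] [ 0.0077 -2.7286 -0.6012] 0.013641650488716472
```

Request:
{"api": "carry_out", "payload": {
  "moves": [
    {"jaw": 0, "dx": 0.0005, "dy": 0.0011, "dz": 0.002, "yaw": 0},
    {"jaw": 0, "dx": 0, "dy": 0.0011, "dz": 0.002, "yaw": 0},
    {"jaw": 0, "dx": 0, "dy": 0.0008, "dz": 0.0013, "yaw": 0},
    {"jaw": 0, "dx": 0, "dy": 0, "dz": 0, "yaw": 0}
  ]
}}

```text
t: 21.98
tool_pos: [0.5017, 0.1227, 0.0585]
orientation: [2.267, 2.175, -0.0]
force: [-1.2, -3.7, 0.7]
opening: 0.0138
gripper_force: 8.0
```

```bash
python3 f.py
```

```text
22.275 [0.5017 0.1227 0.0586] [-0.2324 -3.5552  1.2633] 0.013983192143026303
```

Request:
{"api": "carry_out", "payload": {
  "moves": [
    {"jaw": 0, "dx": 0, "dy": 0.0005, "dz": 0.001, "yaw": 0},
    {"jaw": 0, "dx": 0, "dy": 0.0003, "dz": 0.0008, "yaw": 0},
    {"jaw": 0, "dx": 0, "dy": 0, "dz": 0, "yaw": 0}
  ]
}}

```text
t: 22.65
tool_pos: [0.5024, 0.1227, 0.0567]
orientation: [-2.266, -2.175, 0.0]
force: [-1.0, -3.1, 1.1]
opening: 0.0143
gripper_force: 8.2
```

```bash
python3 f.py; python3 - <<'E'
import cv2,numpy as np
a=cv2.imread('pics/last.png')
for c in(314,320):
    col=a[200:420,c].astype(int);cu=(col[:,2]-col[:,0]>45)&(np.arange(200,420)>290); bk=col.max(1)<60
    print(c,"bk",[int(x) for x in (200+np.where(bk)[0])[[0,-1]]],"cu",[int(x) for x in (200+np.where(cu)[0])[[0,-1]]],int(bk.sum()),int(cu.sum()))
E
```

```text
22.95 [0.5024 0.1227 0.0568] [-0.8719 -3.3693  1.2767] 0.013863863039088672
314 bk [235, 360] cu [326, 359] 84 34
320 bk [235, 325] cu [326, 359] 84 34
```

Request:
{"api": "carry_out", "payload": {
  "moves": [
    {"jaw": 0, "dx": 0, "dy": 0.0003, "dz": 0.0007, "yaw": 0},
    {"jaw": 0, "dx": 0, "dy": 0.0002, "dz": 0.0006, "yaw": 0},
    {"jaw": 0, "dx": 0, "dy": 0, "dz": 0, "yaw": 0}
  ]
}}

```text
t: 23.32
tool_pos: [0.5027, 0.1228, 0.0564]
orientation: [-2.266, -2.175, 0.001]
force: [-8.2, -4.5, 12.2]
opening: 0.0141
gripper_force: 18.0
```

```bash
python3 f.py
```

```text
23.625 [0.5026 0.1228 0.0564] [-7.6461 -3.9856 12.1225] 0.014153376271919255
```

Request:
{"api": "carry_out", "payload": {
  "moves": [
    {"jaw": 0, "dx": 0, "dy": -0.0003, "dz": -0.0006, "yaw": 0},
    {"jaw": 0, "dx": -0.001, "dy": 0, "dz": 0, "yaw": 0},
    {"jaw": 0, "dx": -0.0008, "dy": 0, "dz": 0, "yaw": 0},
    {"jaw": 0, "dx": 0, "dy": 0, "dz": 0, "yaw": 0}
  ]
}}

```text
t: 24.12
tool_pos: [0.5025, 0.1219, 0.0565]
orientation: [-2.265, -2.175, -0.002]
force: [-3.2, 2.1, 6.4]
opening: 0.0143
gripper_force: 13.0
```

```bash
python3 f.py
```

```text
24.425 [0.5026 0.1219 0.0566] [-3.5917  1.3889  6.6221] 0.014074089923543646
```

Request:
{"api": "carry_out", "payload": {
  "moves": [
    {"jaw": 0, "dx": 0, "dy": 0, "dz": -0.0006, "yaw": 0},
    {"jaw": 0.018, "dx": 0, "dy": 0, "dz": -0.0008, "yaw": 0},
    {"jaw": 0.02, "dx": 0, "dy": 0, "dz": -0.0015, "yaw": 0},
    {"jaw": 0.022, "dx": 0, "dy": 0, "dz": -0.004, "yaw": 0},
    {"jaw": 0.022, "dx": 0, "dy": 0, "dz": -0.02, "yaw": 0},
    {"jaw": 0.022, "dx": -0.03, "dy": -0.002, "dz": -0.03, "yaw": 0},
    {"jaw": 0.01, "dx": -0.04, "dy": -0.002, "dz": 0, "yaw": 0},
    {"jaw": 0, "dx": 0, "dy": 0, "dz": 0, "yaw": 0}
  ]
}}

```text
t: 25.42
tool_pos: [0.4963, 0.0492, 0.1139]
orientation: [2.268, 2.171, 0.002]
force: [-0.5, 1.0, -1.1]
opening: 0.0065
gripper_force: 0.0
```

```bash
python3 f.py; python3 - <<'E'
from h import *
import pickle
np.set_printoptions(precision=4,suppress=True)
m=camera_model("wrist");s=read_state();pickle.dump(m,open('w10.pkl','wb'));a=cv2.imread('pics/last.png');cv2.imwrite('pics/w10.png',a)
x0,y0,yw=.5042,.0500,-.042
def C(x,y,z):
    x,y,z=x/1e3,y/1e3,z/1e3;h=.866*x-.5*z
    return np.array([x0+np.cos(yw)*h-np.sin(yw)*y,y0+np.sin(yw)*h+np.cos(yw)*y,.05+.5*x+.866*z])
print("bay",C(0,70.75,8.75))
for nm,q in [("minus top",(0,96,16)),("mid",(0,70.75,16)),("plus top",(0,47,16)),("up side mid",(7.25,70.75,8.75)),("lo side",(-7.25,70.75,8.75))]: print(nm,proj("wrist",C(*q),m).round(1),proj("scene",C(*q)).round(1))
for r in range(70,210,6): print(r,' '.join('%02x%02x%02x'%tuple(a[r,c][::-1]) for c in range(290,350,5)))
E
```

```text
25.725 [0.4958 0.0515 0.113 ] [ 0.1821  0.3343 -0.1057] 0.00023914176431967714
bay [0.5028 0.1209 0.0576]
minus top [319.7 105.1] [303.9 283.7]
mid [319.6 151.6] [310.3 276.8]
plus top [319.5 192.7] [316.  270.6]
up side mid [336.7 151.3] [306.6 276.1]
lo side [315.2 150.4] [311.4 280.5]
70 86542a 8b582b 7e664f 8f8d7e 999686 a4a190 a3a191 a4a191 a4a090 a3a191 a4a292 908f80
76 845227 8b582b 865628 9f9d8d a4a292 a09e8d 939180 8e8b7d 838274 7c796e 7f7b72 817f74
82 845328 8a582b 87572a a4a291 8f8e7f 92826d a29f8f a29f8f a19f8d a19f8e a09e8d a2a190
88 86552b 8b582c 855325 83522a 835125 968672 908d7e 787667 5c5b4f 716f62 a8a593 a2a090
94 85562b 8b582b 86552c 84522b 101515 161616 212220 2e2d2b 2f2d2c 0a0f0d 0d0d0e 979584
100 84542a 8b572c 87542a 835227 7f5026 3d2e27 8c8a81 949087 8f8a83 7f7c74 747265 161515
106 835324 89572a 86562b 805027 7d4f25 5d5d57 7e7a72 464441 2f2e2c 6e6c64 777668 181418
112 bb7c39 c38340 be7f3d b97c3c b67a38 101314 1c1b1c 1f1d1e 1f1f1f 171719 43423c 181815
118 b8793a bf7f3d ba7b3a b5783b b47639 121515 161716 1f1f1e 1c1e21 181a19 2b2927 1c181c
124 b77839 bf7f3b ba7b39
[... 595 characters left out ...]
 c2813f 8f5c2b 8d592a 8c5a2c 875529 67401f 8f4f27 9f5b32 9d5a30 93542e 898878 a2a090
172 c2803d 905c2c 8e5a2c 8c582a 865525 754625 8c4f2d 9b5b32 9a5a31 90522e 908674 a19f8f
178 8c592c 905b2b 8f5c2d 8a582b 885628 4d2b1d 8e5131 9e5d34 9b5b2f 8e502d 552f1d 120f12
184 8c582b 8f5a2a 8e5c2c 8b592e 88582e 4e2a1d 8d502b 9f5f35 9c5a33 8d502d 55301d 0f1012
190 8b572a 8f5b2a 8e5a2d 8b582b 88582b 4d2b1d 8f532d a05e35 9c5c34 8c4f2b 542f1c 090b0b
196 885529 905b2d 8e5a2c 8a572a 6e4422 161718 121717 8c8d85 908e86 16181a 101412 625f55
202 855429 8e592a 8e5b2e 8b5728 111114 191416 19181a 171617 171616 a6a392 a29f8e a2a08f
208 815126 989483 a19f8e 959485 868577 a4a292 a19e8d a09f8e a3a08e a19f8d 908f80 8e8d7e
```

Request:
{"api": "carry_out", "payload": {
  "grip_force": 20,
  "moves": [
    {"jaw": 0, "dx": 0.0543, "dy": 0.0039, "dz": 0.025, "yaw": 0},
    {"jaw": 0, "dx": 0, "dy": 0, "dz": 0.018, "yaw": 0},
    {"jaw": 0, "dx": 0, "dy": 0, "dz": 0.003, "yaw": 0},
    {"jaw": 0, "dx": 0, "dy": 0, "dz": 0.0025, "yaw": 0},
    {"jaw": 0, "dx": 0, "dy": 0, "dz": 0, "yaw": 0}
  ]
}}

```text
t: 26.35
tool_pos: [0.502, 0.1048, 0.0649]
orientation: [2.267, 2.175, 0.0]
force: [-0.5, -0.2, 0.6]
opening: 0.0005
gripper_force: 0.0
```

```bash
python3 f.py
```

```text
26.65 [0.5021 0.1048 0.0648] [ 0.0069 -0.0364  0.2414] 0.0002129775427684685
```

Request:
{"api": "carry_out", "payload": {
  "moves": [
    {"jaw": 0, "dx": 0, "dy": 0, "dz": -0.035, "yaw": 0},
    {"jaw": 0, "dx": 0, "dy": 0, "dz": -0.035, "yaw": 0},
    {"jaw": 0, "dx": 0.046, "dy": -0.0102, "dz": 0, "yaw": 0},
    {"jaw": 0, "dx": 0.046, "dy": -0.0102, "dz": 0, "yaw": 0},
    {"jaw": 0, "dx": 0.046, "dy": -0.0102, "dz": 0, "yaw": 0},
    {"jaw": 0, "dx": 0, "dy": 0, "dz": 0, "yaw": 0},
    {"jaw": 0, "dx": -0.001, "dy": 0.011, "dz": 0.0312, "yaw": 0},
    {"jaw": 0, "dx": -0.001, "dy": 0.011, "dz": 0.0312, "yaw": 0}
  ]
}}

```text
t: 27.65
tool_pos: [0.4997, 0.2408, 0.0719]
orientation: [2.266, 2.175, 0.002]
force: [0.7, -0.5, -0.5]
opening: 0.0007
gripper_force: 0.0
```

Request:
{"api": "carry_out", "payload": {
  "moves": [
    {"jaw": 0, "dx": 0, "dy": 0, "dz": 0, "yaw": 0},
    {"jaw": 0, "dx": -0.0133, "dy": -0.0035, "dz": -0.006, "yaw": 0},
    {"jaw": 0, "dx": -0.0133, "dy": -0.0035, "dz": -0.006, "yaw": 0}
  ]
}}

```text
t: 28.02
tool_pos: [0.4913, 0.2144, 0.0863]
orientation: [2.266, 2.175, 0.003]
force: [0.3, 1.4, -0.9]
opening: 0.0007
gripper_force: 0.8
```

Request:
{"api": "carry_out", "payload": {
  "moves": [
    {"jaw": 0, "dx": -0.0142, "dy": -0.0038, "dz": -0.0065, "yaw": 0},
    {"jaw": 0, "dx": -0.0142, "dy": -0.0038, "dz": -0.0065, "yaw": 0},
    {"jaw": 0, "dx": -0.0105, "dy": -0.0015, "dz": -0.0026, "yaw": 0}
  ]
}}

```text
t: 28.4
tool_pos: [0.4801, 0.1759, 0.1007]
orientation: [2.267, 2.175, 0.002]
force: [0.9, 2.6, -1.0]
opening: 0.0003
gripper_force: 0.9
```

Request:
{"api": "carry_out", "payload": {
  "moves": [
    {"jaw": 0, "dx": -0.0105, "dy": -0.0015, "dz": -0.0026, "yaw": 0},
    {"jaw": 0, "dx": -0.011, "dy": 0.0016, "dz": 0.0028, "yaw": 0},
    {"jaw": 0, "dx": -0.011, "dy": 0.0016, "dz": 0.0028, "yaw": 0}
  ]
}}

```text
t: 28.78
tool_pos: [0.4805, 0.1435, 0.0964]
orientation: [-2.266, -2.176, -0.0]
force: [-0.0, 2.8, 0.8]
opening: 0.0007
gripper_force: 0.9
```

Request:
{"api": "carry_out", "payload": {
  "moves": [
    {"jaw": 0, "dx": -0.0088, "dy": 0.0036, "dz": 0.0062, "yaw": 0},
    {"jaw": 0, "dx": -0.0088, "dy": 0.0036, "dz": 0.0062, "yaw": 0},
    {"jaw": 0, "dx": 0, "dy": 0, "dz": 0, "yaw": 0}
  ]
}}

```text
t: 29.15
tool_pos: [0.4865, 0.1253, 0.0832]
orientation: [-2.267, -2.174, 0.002]
force: [-0.5, 0.9, 0.6]
opening: 0.0004
gripper_force: 0.0
```

Request:
{"api": "carry_out", "payload": {
  "moves": [
    {"jaw": 0, "dx": -0.0042, "dy": 0.0036, "dz": 0.005, "yaw": 0},
    {"jaw": 0, "dx": -0.0042, "dy": 0.0035, "dz": 0.005, "yaw": 0},
    {"jaw": 0, "dx": 0, "dy": 0, "dz": 0, "yaw": 0}
  ]
}}

```text
t: 29.52
tool_pos: [0.4936, 0.1172, 0.0738]
orientation: [-2.267, -2.175, 0.001]
force: [-0.9, -0.0, -0.3]
opening: 0.0004
gripper_force: 0.0
```

```bash
python3 f.py
```

```text
29.825 [0.4937 0.1176 0.0743] [-0.5555 -0.131  -0.0687] 0.0005592041452867804
```

```bash
python3 - <<'E'
from h import *
m=camera_model("wrist");a=cv2.imread('pics/last.png')
x0,y0,yw=.5042,.0500,-.042
def C(x,y,z):
    x,y,z=x/1e3,y/1e3,z/1e3;h=.866*x-.5*z
    return np.array([x0+np.cos(yw)*h-np.sin(yw)*y,y0+np.sin(yw)*h+np.cos(yw)*y,.05+.5*x+.866*z])
for y in(125,112,109,100,90,80): print(y,[(x,z,tuple(int(v) for v in proj("wrist",C(x,y,z),m)),'%02x%02x%02x'%tuple(a[tuple(int(v) for v in proj("wrist",C(x,y,z),m))[::-1]][::-1])) for x,z in((0,20),(0,4),(12,20),(-12,20),(17,1),(-17,1))])
for r in range(140,330,9): print(r,' '.join('%02x%02x%02x'%tuple(a[r,c][::-1]) for c in range(290,390,8)))
E
```

```text
125 [(0, 20, (324, 182), '89582b'), (0, 4, (340, 178), '845129'), (12, 20, (347, 184), '8b5b2f'), (-12, 20, (303, 180), '945e2f'), (17, 1, (373, 179), '88572b'), (-17, 1, (314, 175), '8b592c')]
112 [(0, 20, (324, 209), '8d897b'), (0, 4, (339, 203), '96928a'), (12, 20, (347, 211), '8c897b'), (-12, 20, (303, 206), '935f2e'), (17, 1, (372, 205), '875a31'), (-17, 1, (314, 199), 'a8a695')]
109 [(0, 20, (324, 215), 'aca998'), (0, 4, (339, 208), 'a4a291'), (12, 20, (346, 218), 'aca997'), (-12, 20, (303, 212), 'aaaa9a'), (17, 1, (372, 211), '835124'), (-17, 1, (314, 204), 'a8a696')]
100 [(0, 20, (324, 232), 'aba997'), (0, 4, (339, 225), 'aba998'), (12, 20, (346, 236), 'adab99'), (-12, 20, (303, 229), 'aeae9c'), (17, 1, (371, 228), '84542a'), (-17, 1, (314, 220), 'aca997')]
90 [(0, 20, (324, 252), 'aba998'), (0, 4, (339, 243), 'abaa98'), (12, 20, (346, 256), 'acaa99'), (-12, 20, (304, 248), 'aca998'), (17, 1, (370, 247), '82542d'), (-17, 1, (314, 237), 'aaa896')]
80 [(0, 20, (324, 270), 'aba898'), (0, 4, (338, 261), 'aba898'), (12, 20, (345, 275), 'adab9a'), (-12, 20, (304, 266), 'aca998'), (
[... 1451 characters left out ...]
 999888 845327 8b582e 88572a 89582b
275 997e55 955f2e aca998 aca998 aca998 acaa99 aca998 9f9d8c 989787 8d5928 89562a 895729 8b592a
284 987b55 945f2c aba898 a49f8e aba897 a39f8e aba997 a3a090 989785 905c2e 88562a 88562a 8b592c
293 b69d76 8f8774 8f8774 8e8774 121314 8d8673 908774 8f8773 999786 8e592b 885629 88562a 89582d
302 8e8673 8f8673 908775 908775 1b1a1b 8e8773 8e8572 8f8673 939081 8f5b2e 875629 87562a 89562a
311 8f8774 8e8773 8e8773 8f8774 181918 8e8573 8e8674 8e8672 8d8672 8e5a29 87582c 86552c 8a582d
320 8e8773 8e8672 8e8571 908774 1b1719 8e8673 8e8773 8e8773 8e8774 8f5d2f 865529 85552b 88582a
329 8e8673 8f8874 8c8571 918974 1a1817 8e8673 8f8775 8e8773 8e8674 8f7455 86542a 815228 88582e
```

Request:
{"api": "carry_out", "payload": {
  "moves": [
    {"jaw": 0, "dx": 0, "dy": 0, "dz": -0.05, "yaw": 0.17},
    {"jaw": 0, "dx": 0, "dy": 0, "dz": -0.05, "yaw": 0.17},
    {"jaw": 0.05, "dx": 0, "dy": 0, "dz": -0.045, "yaw": 0.17},
    {"jaw": 0.05, "dx": -0.0491, "dy": 0.0213, "dz": 0, "yaw": 0.17},
    {"jaw": 0.05, "dx": -0.0448, "dy": 0.0294, "dz": 0, "yaw": 0.17},
    {"jaw": 0.05, "dx": -0.0391, "dy": 0.0365, "dz": 0, "yaw": 0.17},
    {"jaw": 0.05, "dx": -0.0324, "dy": 0.0426, "dz": 0, "yaw": 0.17},
    {"jaw": 0.05, "dx": -0.0247, "dy": 0.0475, "dz": 0, "yaw": 0.17}
  ]
}}

```text
t: 30.82
tool_pos: [0.4558, -0.149, 0.2196]
orientation: [3.131, 0.258, 0.001]
force: [0.7, -0.1, -0.4]
opening: 0.0492
gripper_force: 0.0
```

Request:
{"api": "carry_out", "payload": {
  "moves": [
    {"jaw": 0.05, "dx": -0.0164, "dy": 0.051, "dz": 0, "yaw": 0.17},
    {"jaw": 0.05, "dx": -0.004, "dy": 0.043, "dz": 0, "yaw": 0},
    {"jaw": 0.05, "dx": -0.004, "dy": 0.043, "dz": 0, "yaw": 0},
    {"jaw": 0.05, "dx": -0.004, "dy": 0.035, "dz": 0, "yaw": 0},
    {"jaw": 0.05, "dx": 0, "dy": 0, "dz": 0, "yaw": 0},
    {"jaw": 0.05, "dx": 0, "dy": 0, "dz": 0, "yaw": 0}
  ]
}}

```text
t: 31.58
tool_pos: [0.4366, -0.321, 0.2192]
orientation: [-3.141, 0.001, 0.0]
force: [0.0, -0.5, -0.2]
opening: 0.0498
gripper_force: 0.0
```

```bash
python3 - <<'E'
from h import *
import pickle
np.set_printoptions(precision=4,suppress=True)
s=read_state();m=camera_model("wrist");a=snap("wrist","w11.png")[:,:,::-1];pickle.dump(m,open('w11.pkl','wb'))
s2=read_state();print(s2["t"],s["tool_pos"],s2["tool_pos"],R.from_rotvec(s["orientation"]).as_matrix()[:,0])
for z in(.06,.124): print(proj("wrist",(.4372,-.33,z),m))
print('handle/light wood & steel map')
c=proj("wrist",(.437,-.33,.124),m).astype(int)
for r in range(c[1]-60,c[1]+70,7): print(r,' '.join('%02x%02x%02x'%tuple(a[r,q][::-1]) for q in range(c[0]-64,c[0]+66,8) if 0<=r<480))
E
```

```text
31.625 [ 0.4366 -0.321   0.2192] [ 0.4367 -0.3206  0.2193] [ 1.     -0.0004 -0.0001]
[329.0545 221.8156]
[331.0098 243.4247]
handle/light wood & steel map
183 8e724a 8d734b 8f734e 8d734d 764720 835427 7a4b26 825027 8b582a 7d4f26 825329 8b5a2c 875526 835227 c5a570 c5a56f c6a671
190 8f7650 90754f 8f744f 8d724c 7b4c23 7c4d25 a09895 694f3c 7d4e25 7d5024 805228 623b1e 825327 845227 c5a570 c6a572 c5a670
197 8b6e48 8a6e49 8c6f4b 8b6f49 7e4f23 9a918a 7b634f 76706b 77716c 7b726f 77706c 918782 746b67 97928f c3a26d c3a370 c5a36f
204 8f744d 8e744d 8d7149 896d49 825226 958d87 6e411f 8d8c83 9a978f 88847c 6b6861 6e6c66 877e79 856e64 c8a877 c9a876 c9a976
211 907650 90764e 917751 8e734d c07f3c 918983 603617 8f8d84 71552e 765933 8f8a83 8e8d82 877f7a 926a3f c9a976 c6a573 c5a370
218 8d704a 8d714c 8f724e c4a470 7d5027 89817b 30251d 8e8a83 735936 795f3a 795e37 8f8d84 867e79 b8935f c2a16d c3a36d c5a36f
225 886d46 896e47 bd9963 b79461 7b4d25 837a73 5e5e5a 918e87 775c38 775d38 775c38 8e8b82 867e79 c3a36d c2a26d c1a16c c4a270
232 896e48 a88959 be9d67 c19e69 bb7c3a afa6a0 aaa79d 8e8a82 907043 947546 9f7e4c b8b
[... 691 characters left out ...]
1 c4a470 c4a370 c4a470 c6a673 c5a571 c5a471 c6a673 c6a572 c6a571 c4a36f c5a370 c4a270
281 c4a271 c5a570 c4a470 c5a570 c4a570 c5a472 c4a36f c3a26e c2a16e c3a16e c3a370 c2a16d bf9e6a bd9b67 bf9b68 be9c68 bf9d6a
288 181b1a c09f6a c09f6a c1a06b c2a06c c1a06b c3a26d c4a36f c2a16c c1a06a c19f6a c2a06c c2a16e 4f3f2d 837c68 817a69 c6a572
295 1c1d1c c19f6a c19f6a c1a06c c1a06d c09f6b c09f69 c0a06a bf9e68 bc9a66 bb9863 bc9863 bd9a64 2a241d 847c6b 827c6a 837c69
302 1a1719 c1a06d 29382c 0e241d 91724c c29f6b c3a16d c2a16d c1a06c c1a06b c2a16c c3a36e c4a471 0d0b10 6d6657 847d6b 847d6a
309 211e1b be9a69 294536 264534 244433 1e3c2e 56574b 877f70 8b8272 706d5f 394134 052119 624e33 0f1114 171416 837c6a 837c6a
```

```bash
python3 - <<'E'
from h import *
import pickle
np.set_printoptions(precision=4,suppress=True)
m=pickle.load(open('w11.pkl','rb'));a=cv2.imread('pics/w11.png').astype(int)
for r in(234,240,246,250,256): print(r,' '.join('%d:%02x%02x%02x'%((q,)+tuple(a[r,q][::-1])) for q in list(range(321,333,1))+list(range(345,359,1))))
print([(r,'%02x%02x%02x'%tuple(a[r,340][::-1])) for r in list(range(224,236))+list(range(256,268))])
E
```

```text
234 321:dedacf 322:d1cec3 323:afada2 324:877f73 325:756043 326:6c5430 327:6f5633 328:7a6039 329:896d40 330:907144 331:8f7043 332:917245 345:9f7e4e 346:a07f4d 347:9f7f4e 348:9d7e4b 349:9a7a4a 350:98784a 351:937344 352:8b6a3c 353:a4947c 354:c5bfb2 355:a7a499 356:684020 357:99857b 358:a79e99
240 321:ddd9ce 322:ddd9cf 323:dfdcd2 324:c9c4b7 325:8d7b62 326:6c532f 327:795f3b 328:896b3f 329:927445 330:957748 331:987847 332:9c7b4b 345:a17f4c 346:a1814d 347:a2824f 348:a1804d 349:a07f4e 350:9b7a49 351:967746 352:8d724c 353:bdb7ab 354:b7b3a9 355:70543e 356:957d70 357:a89c94 358:a39a95
246 321:b5aba4 322:b5aca4 323:b7ada7 324:ab9f96 325:87745f 326:725831 327:84683e 328:907143 329:957648 330:987748 331:9a7949 332:9d7d4d 345:a2814e 346:a07e4b 347:9e7d4c 348:9c7a49 349:9a7a49 350:987846 351:8e7042 352:9c8d81 353:aea49f 354:aea5a0 355:aea6a0 356:aaa19c 357:a49a94 358:a39a93
250 321:b2a7a0 322:b1a8a1 323:b1a8a2 324:a99e95 325:897864 326:7d6138 327:8e6e43 328:987848 329:9b7b4a 330:9f7e4b 331:a2824f 332:a3824e 345:a58450 346:a78451 347:a4834e 348:a1804e 349:9d7d49 350:957445 351:8d7659 352:a0958c 353:afa69f 354:aea59e 355:aea49d 356:afa59e 357:aea59d 358:afa69f
256 321:c5a571 322:c5a46f 323:c6a470 324:c9a875 325:b39363 326:8b6e41 327:927346 328:977847 329:9a7948 330:9e7c4a 331:a07f4c 332:a48451 345:a38250 346:9e7d4a 347:9a7a4a 348:947445 349:8e6d43 350:82643c 351:9d7e55 352:b39467 353:b99e76 354:b9a07f 355:b59f85 356:b9a794 357:c0b0a0 358:c4b4a4
[(224, '7a613e'), (225, '795e39'), (226, '83653c'), (227, '8c6e42'), (228, '957647'), (229, '957647'), (230, '937345'), (231, '937344'), (232, '927345'), (233, '957648'), (234, '9c7d4c'), (235, '9e7e4d'), (256, 'a68551'), (257, 'a58351'), (258, 'a48250'), (259, 'a17f4d'), (260, '977748'), (261, '8b6b41'), (262, '896c40'), (263, 'c3a26e'), (264, 'c6a370'), (265, 'c5a26f'), (266, 'c4a26e'), (267, 'c3a270')]
```

```bash
python3 - <<'E'
from h import *
import pickle
np.set_printoptions(precision=4,suppress=True)
m=pickle.load(open('w11.pkl','rb'))
for p in((338.5,244.5),(325.3,244),(351.8,244),(339,226.5),(338.5,262.5)): print(p,onz("wrist",p,.124,m))
E
```

```text
(338.5, 244.5) [ 0.4364 -0.3356  0.124 ]
(325.3, 244) [ 0.4367 -0.3257  0.124 ]
(351.8, 244) [ 0.4368 -0.3456  0.124 ]
(339, 226.5) [ 0.4503 -0.3358  0.124 ]
(338.5, 262.5) [ 0.4219 -0.3358  0.124 ]
```

Request:
{"api": "carry_out", "payload": {
  "grip_force": 55,
  "moves": [
    {"jaw": 0.05, "dx": 0, "dy": 0.015, "dz": 0.04, "yaw": 0},
    {"jaw": 0.05, "dx": 0, "dy": 0, "dz": 0.05, "yaw": 0},
    {"jaw": 0.05, "dx": 0, "dy": 0, "dz": 0.04, "yaw": 0},
    {"jaw": 0.05, "dx": 0, "dy": 0, "dz": 0.014, "yaw": 0},
    {"jaw": 0.02, "dx": 0, "dy": 0, "dz": 0, "yaw": 0},
    {"jaw": 0.01, "dx": 0, "dy": 0, "dz": 0, "yaw": 0},
    {"jaw": 0.01, "dx": 0, "dy": 0, "dz": 0, "yaw": 0},
    {"jaw": 0.01, "dx": 0, "dy": 0, "dz": 0, "yaw": 0}
  ]
}}

```text
t: 32.62
tool_pos: [0.4374, -0.3369, 0.077]
orientation: [3.141, -0.0, 0.003]
force: [-0.6, 2.9, 5.3]
opening: 0.0201
gripper_force: 53.6
```

```bash
python3 f.py
```

```text
32.925 [ 0.4374 -0.3369  0.0769] [-0.4134  2.3525  6.1521] 0.0198520239201751
```

Request:
{"api": "carry_out", "payload": {
  "moves": [
    {"jaw": 0.01, "dx": 0, "dy": 0, "dz": -0.02, "yaw": 0},
    {"jaw": 0.01, "dx": 0, "dy": 0, "dz": -0.035, "yaw": 0},
    {"jaw": 0.01, "dx": 0, "dy": 0, "dz": -0.05, "yaw": 0},
    {"jaw": 0.01, "dx": 0, "dy": 0, "dz": -0.045, "yaw": 0},
    {"jaw": 0.01, "dx": 0.0079, "dy": -0.03, "dz": 0, "yaw": 0},
    {"jaw": 0.01, "dx": 0.0079, "dy": -0.05, "dz": 0, "yaw": 0},
    {"jaw": 0.01, "dx": 0.0079, "dy": -0.053, "dz": 0, "yaw": 0},
    {"jaw": 0.01, "dx": 0.0079, "dy": -0.053, "dz": 0, "yaw": 0}
  ]
}}

```text
t: 33.92
tool_pos: [0.4681, -0.1492, 0.2267]
orientation: [3.141, -0.001, 0.002]
force: [1.5, -0.4, -2.0]
opening: 0.0198
gripper_force: 53.6
```

Request:
{"api": "carry_out", "payload": {
  "moves": [
    {"jaw": 0.01, "dx": 0.0079, "dy": -0.053, "dz": 0, "yaw": 0},
    {"jaw": 0.01, "dx": 0.0079, "dy": -0.053, "dz": 0, "yaw": 0},
    {"jaw": 0.01, "dx": 0.0079, "dy": -0.053, "dz": 0, "yaw": 0},
    {"jaw": 0.01, "dx": 0.0079, "dy": -0.05, "dz": 0, "yaw": 0},
    {"jaw": 0.01, "dx": 0.008, "dy": -0.047, "dz": 0, "yaw": 0},
    {"jaw": 0.01, "dx": 0, "dy": -0.03, "dz": 0, "yaw": 0.042},
    {"jaw": 0.01, "dx": 0, "dy": 0, "dz": 0, "yaw": 0},
    {"jaw": 0.01, "dx": 0, "dy": 0, "dz": 0, "yaw": 0}
  ]
}}

```text
t: 34.92
tool_pos: [0.5079, 0.135, 0.226]
orientation: [3.14, -0.065, 0.001]
force: [-0.5, -0.5, -1.9]
opening: 0.0197
gripper_force: 53.6
```

```bash
python3 f.py
```

```text
35.225 [0.5079 0.1346 0.2256] [ 0.2372  0.0003 -2.3841] 0.020176519518835825
```

Request:
{"api": "carry_out", "payload": {
  "moves": [
    {"jaw": 0.01, "dx": 0, "dy": 0, "dz": 0.04, "yaw": 0},
    {"jaw": 0.01, "dx": 0, "dy": 0, "dz": 0.025, "yaw": 0},
    {"jaw": 0.01, "dx": 0, "dy": 0, "dz": 0.01, "yaw": 0},
    {"jaw": 0.01, "dx": 0, "dy": 0, "dz": 0.005, "yaw": 0},
    {"jaw": 0.01, "dx": 0, "dy": 0, "dz": 0.001, "yaw": 0},
    {"jaw": 0.01, "dx": 0, "dy": 0, "dz": 0, "yaw": 0}
  ]
}}

```text
t: 35.98
tool_pos: [0.5086, 0.1356, 0.1454]
orientation: [-3.141, 0.066, -0.003]
force: [-1.0, -0.4, -1.2]
opening: 0.02
gripper_force: 53.6
```

```bash
python3 f.py
```

```text
36.275 [0.5085 0.1356 0.1452] [-0.2753  0.0831  0.5541] 0.01992223602342506
```

Request:
{"api": "carry_out", "payload": {
  "moves": [
    {"jaw": 0.01, "dx": 0, "dy": 0, "dz": 0.002, "yaw": 0},
    {"jaw": 0.01, "dx": 0, "dy": 0.01, "dz": 0, "yaw": 0},
    {"jaw": 0.01, "dx": 0, "dy": 0.01, "dz": 0, "yaw": 0}
  ]
}}

```text
t: 36.65
tool_pos: [0.5076, 0.1159, 0.1434]
orientation: [-3.14, 0.065, -0.002]
force: [-2.2, 0.9, 7.0]
opening: 0.0201
gripper_force: 53.6
```

```bash
python3 f.py
```

```text
36.95 [0.5076 0.1152 0.1434] [-1.9442  0.1417  7.7561] 0.02017679954381103
```

Request:
{"api": "carry_out", "payload": {
  "moves": [
    {"jaw": 0.01, "dx": 0, "dy": 0.005, "dz": 0.002, "yaw": 0},
    {"jaw": 0.01, "dx": 0, "dy": 0.01, "dz": 0, "yaw": 0},
    {"jaw": 0.01, "dx": 0, "dy": -0.01, "dz": 0, "yaw": 0}
  ]
}}

```text
t: 37.33
tool_pos: [0.5074, 0.1096, 0.1424]
orientation: [3.14, -0.068, 0.002]
force: [-6.2, -3.4, 16.6]
opening: 0.0198
gripper_force: 54.6
```

```bash
python3 f.py; python3 - <<'E'
from h import *
m=camera_model("wrist");a=cv2.imread('pics/last.png');s=read_state();tp=s["tool_pos"]
# handle/wheel lateral lean: print rows of dark wheel near projected wheel positions
for z in(.069,.049,.03,.0): print(z,proj("wrist",tp-[0,0,z],m).round(1),proj("scene",tp-[0,0,z]).round(1))
E
```

```text
37.625 [0.5075 0.111  0.1425] [-5.6335  0.6762 15.6109] 0.01998678390838859
0.069 [318.9 256.4] [309.2 269.7]
0.049 [318.8 267.2] [308.9 263. ]
0.03 [318.7 279.3] [308.6 256.4]
0.0 [318.4 303.1] [308.1 245.7]
```

Request:
{"api": "carry_out", "payload": {
  "moves": [
    {"jaw": 0.01, "dx": 0, "dy": 0, "dz": -0.014, "yaw": 0},
    {"jaw": 0.01, "dx": 0, "dy": 0.04, "dz": 0, "yaw": 0},
    {"jaw": 0.01, "dx": 0, "dy": 0, "dz": 0.005, "yaw": 0},
    {"jaw": 0.01, "dx": 0, "dy": 0, "dz": 0.005, "yaw": 0},
    {"jaw": 0.01, "dx": 0, "dy": 0, "dz": 0.004, "yaw": 0},
    {"jaw": 0.01, "dx": 0, "dy": -0.005, "dz": 0, "yaw": 0},
    {"jaw": 0.01, "dx": 0, "dy": 0.005, "dz": 0, "yaw": 0}
  ]
}}

```text
t: 38.5
tool_pos: [0.5073, 0.0722, 0.1432]
orientation: [-3.139, 0.064, -0.008]
force: [-1.0, 2.1, 15.5]
opening: 0.02
gripper_force: 54.6
```

```bash
python3 f.py
```

```text
38.8 [0.5072 0.0716 0.1432] [-1.2196  0.0591 14.805 ] 0.019876832559198157
```

Request:
{"api": "carry_out", "payload": {
  "moves": [
    {"jaw": 0.01, "dx": 0, "dy": 0, "dz": -0.014, "yaw": 0},
    {"jaw": 0.01, "dx": 0, "dy": 0.037, "dz": 0, "yaw": 0},
    {"jaw": 0.01, "dx": 0, "dy": 0, "dz": 0.005, "yaw": 0},
    {"jaw": 0.01, "dx": 0, "dy": 0, "dz": 0.005, "yaw": 0},
    {"jaw": 0.01, "dx": 0, "dy": 0, "dz": 0.0045, "yaw": 0},
    {"jaw": 0.01, "dx": 0, "dy": -0.005, "dz": 0, "yaw": 0},
    {"jaw": 0.01, "dx": 0, "dy": 0.005, "dz": 0, "yaw": 0}
  ]
}}

```text
t: 39.67
tool_pos: [0.5058, 0.0353, 0.1431]
orientation: [-3.14, 0.064, -0.008]
force: [-2.2, 2.3, 16.8]
opening: 0.0194
gripper_force: 54.8
```

```bash
python3 f.py
```

```text
39.975 [0.5058 0.0346 0.1431] [-2.0593  0.0111 18.1871] 0.020010975453142642
```

Request:
{"api": "carry_out", "payload": {
  "moves": [
    {"jaw": 0.01, "dx": 0, "dy": 0, "dz": -0.014, "yaw": 0},
    {"jaw": 0.01, "dx": 0, "dy": 0.037, "dz": 0, "yaw": 0},
    {"jaw": 0.01, "dx": 0, "dy": 0, "dz": 0.005, "yaw": 0},
    {"jaw": 0.01, "dx": 0, "dy": 0, "dz": 0.005, "yaw": 0},
    {"jaw": 0.01, "dx": 0, "dy": 0, "dz": 0.004, "yaw": 0},
    {"jaw": 0.01, "dx": 0, "dy": -0.005, "dz": 0, "yaw": 0},
    {"jaw": 0.01, "dx": 0, "dy": 0.005, "dz": 0, "yaw": 0}
  ]
}}

```text
t: 40.85
tool_pos: [0.5045, -0.0018, 0.1429]
orientation: [-3.14, 0.064, -0.009]
force: [-0.1, 1.8, 15.2]
opening: 0.02
gripper_force: 54.8
```

```bash
python3 f.py
```

```text
41.15 [ 0.5045 -0.0025  0.1429] [ 0.1998 -0.0926 15.1774] 0.019565039709764503
```

Request:
{"api": "carry_out", "payload": {
  "moves": [
    {"jaw": 0.01, "dx": 0, "dy": 0, "dz": -0.014, "yaw": 0},
    {"jaw": 0.01, "dx": 0, "dy": 0.037, "dz": 0, "yaw": 0},
    {"jaw": 0.01, "dx": 0, "dy": 0, "dz": 0.005, "yaw": 0},
    {"jaw": 0.01, "dx": 0, "dy": 0, "dz": 0.005, "yaw": 0},
    {"jaw": 0.01, "dx": 0, "dy": 0, "dz": 0.0045, "yaw": 0},
    {"jaw": 0.01, "dx": 0, "dy": -0.005, "dz": 0, "yaw": 0},
    {"jaw": 0.01, "dx": 0, "dy": 0.01, "dz": 0, "yaw": 0}
  ]
}}

```text
t: 42.02
tool_pos: [0.5027, -0.0435, 0.1425]
orientation: [-3.14, 0.064, -0.009]
force: [-0.5, 3.6, 16.1]
opening: 0.02
gripper_force: 54.8
```

```bash
python3 f.py
```

```text
42.325 [ 0.5026 -0.0448  0.1426] [-0.861  -0.0124 17.283 ] 0.01975988919900438
```

Request:
{"api": "carry_out", "payload": {
  "moves": [
    {"jaw": 0.01, "dx": 0, "dy": 0.007, "dz": 0.0008, "yaw": 0},
    {"jaw": 0.01, "dx": 0, "dy": -0.02, "dz": 0, "yaw": 0},
    {"jaw": 0.01, "dx": 0, "dy": -0.02, "dz": 0, "yaw": 0},
    {"jaw": 0.01, "dx": 0, "dy": -0.02, "dz": 0, "yaw": 0},
    {"jaw": 0.01, "dx": 0, "dy": -0.02, "dz": 0, "yaw": 0},
    {"jaw": 0.01, "dx": 0, "dy": -0.02, "dz": 0, "yaw": 0}
  ]
}}

```text
t: 43.08
tool_pos: [0.5074, 0.0476, 0.1432]
orientation: [3.138, -0.066, 0.013]
force: [-0.5, -8.2, 22.6]
opening: 0.0197
gripper_force: 54.8
```

Request:
{"api": "carry_out", "payload": {
  "moves": [
    {"jaw": 0.01, "dx": 0, "dy": -0.02, "dz": 0, "yaw": 0},
    {"jaw": 0.01, "dx": 0, "dy": -0.02, "dz": 0, "yaw": 0},
    {"jaw": 0.01, "dx": 0, "dy": -0.02, "dz": 0, "yaw": 0},
    {"jaw": 0.01, "dx": 0, "dy": -0.02, "dz": 0, "yaw": 0},
    {"jaw": 0.01, "dx": 0, "dy": -0.015, "dz": 0, "yaw": 0},
    {"jaw": 0.01, "dx": 0, "dy": 0, "dz": 0, "yaw": 0}
  ]
}}

```text
t: 43.82
tool_pos: [0.5117, 0.1451, 0.1431]
orientation: [-3.139, 0.064, -0.015]
force: [2.9, -0.2, 20.2]
opening: 0.0198
gripper_force: 54.8
```

```bash
python3 f.py
```

```text
44.125 [0.5117 0.1446 0.1431] [ 2.6957 -0.1204 19.344 ] 0.019751512481579036
```

Request:
{"api": "carry_out", "payload": {
  "moves": [
    {"jaw": 0.01, "dx": 0, "dy": 0, "dz": -0.03, "yaw": 0},
    {"jaw": 0.01, "dx": 0, "dy": 0, "dz": -0.055, "yaw": -0.042},
    {"jaw": 0.01, "dx": -0.0074, "dy": 0.03, "dz": 0, "yaw": 0},
    {"jaw": 0.01, "dx": -0.0074, "dy": 0.05, "dz": 0, "yaw": 0},
    {"jaw": 0.01, "dx": -0.0074, "dy": 0.053, "dz": 0, "yaw": 0},
    {"jaw": 0.01, "dx": -0.0074, "dy": 0.053, "dz": 0, "yaw": 0},
    {"jaw": 0.01, "dx": -0.0074, "dy": 0.053, "dz": 0, "yaw": 0},
    {"jaw": 0.01, "dx": -0.0074, "dy": 0.053, "dz": 0, "yaw": 0}
  ]
}}

```text
t: 45.12
tool_pos: [0.463, -0.1497, 0.2227]
orientation: [-3.14, -0.001, 0.002]
force: [1.7, 0.6, -1.4]
opening: 0.0199
gripper_force: 54.7
```

Request:
{"api": "carry_out", "payload": {
  "moves": [
    {"jaw": 0.01, "dx": -0.0074, "dy": 0.053, "dz": 0, "yaw": 0},
    {"jaw": 0.01, "dx": -0.0074, "dy": 0.053, "dz": 0, "yaw": 0},
    {"jaw": 0.01, "dx": -0.0074, "dy": 0.05, "dz": 0, "yaw": 0},
    {"jaw": 0.01, "dx": -0.0074, "dy": 0.033, "dz": 0, "yaw": 0},
    {"jaw": 0.01, "dx": 0, "dy": 0, "dz": 0, "yaw": 0},
    {"jaw": 0.01, "dx": 0, "dy": 0, "dz": 0, "yaw": 0}
  ]
}}

```text
t: 45.88
tool_pos: [0.4343, -0.337, 0.2227]
orientation: [-3.14, -0.0, 0.001]
force: [0.8, 0.8, -2.2]
opening: 0.0197
gripper_force: 54.7
```

```bash
python3 f.py; python3 - <<'E'
from h import *
np.set_printoptions(precision=4,suppress=True)
a=cv2.imread('pics/last.png');m=camera_model("wrist");s=read_state();tp=s["tool_pos"];print(R.from_rotvec(s["orientation"]).as_matrix()[:,0])
for z in(-.03,0,.019-.032,.031,.051,.071): print("below tcp",z,proj("wrist",tp-[0,0,z],m).round(1))
for x in(-.019,.019): print(proj("wrist",tp+[x,0,-.013],m).round(1),proj("wrist",tp+[x,0,-.0629],m).round(1))
for r in range(150,330,7): print(r,' '.join('%02x%02x%02x'%tuple(a[r,q][::-1]) for q in range(262,380,8)))
E
```

```text
46.175 [ 0.4345 -0.3372  0.2234] [-0.0781 -0.0809 -2.4165] 0.019808978725297428
[1.     0.001  0.0003]
below tcp -0.03 [317.9 335.7]
below tcp 0 [318.3 303.1]
below tcp -0.013000000000000001 [318.1 315.9]
below tcp 0.031 [318.5 278.4]
below tcp 0.051 [318.6 265.8]
below tcp 0.071 [318.7 255.1]
[318.4 323.1] [318.7 285.4]
[318.4 258.6] [318.7 231.8]
150 896d47 876a46 856b44 866a43 876a44 856a44 876c47 876b46 876b45 886c48 876c47 886c48 896d48 876c46 b69463
157 896d47 8a704a 8a7048 8a6f4a 8a6d4b 896e4a 8a6e48 8a6f4a 8a6f48 8b704a 8b6f4a 8a6f48 896d45 886c47 b49362
164 8a6e49 8a6e48 896d48 7f6541 8c714a 8b6f48 8b714a 8b7249 8a6f47 c2a16d c5a470 8b6e49 8b6f47 8a6d49 c29f6c
171 8a6f4b 8b704b 8a6f4a 815223 825127 7a4d25 845327 7d5025 7f4f27 c0823e ba7a3b 774b25 785938 886b47 c1a06c
178 8b6f4a 8b6f4a 8b714a 815129 815227 7b4c23 845327 7e5128 825128 7e4f27 b5783a 865628 825227 886c47 c1a06b
185 907550 8f744e 8f744f 805027 73451e 5f391d 7e4e26 794d24 603a1e 6c4322 bb7c3a 845327 805832 917650 caa976
192 8b6f4a 8b6f4a 8c704b 815023 827a74 7a726e 78706b 756e69 837b75 d6cbc5 d0c6c0 d3cbc7 816340 
[... 1384 characters left out ...]
5e38 7a603b 8d8a81 8b8880 c3a46f c4a370 c5a472
290 c2a06c c3a06f 7e7867 817a66 817a67 6c5533 755936 765a37 7a5f3a 795e3a 0f1014 827b69 817a69 b9996b c09e6b
297 be9d66 827969 807967 827b69 847d69 6e5532 735a35 765c37 775c36 765b34 151615 827b69 817a67 827a68 be9b66
304 bf9e6a 827b69 827a68 827a69 797160 765c37 765c3a 785e39 785e37 765c38 58432b 827a68 817a68 817a68 7f7867
311 857b66 837b69 827a68 837b69 4c463d 775c38 725a34 785e37 795f3a 755a37 705937 837c69 817a68 827b69 817a68
318 847c6a 837a68 827c69 837b67 1d1b1a 765c39 735b35 785f38 785e39 745b34 785e38 837c6a 827b6a 817968 827a69
325 837a68 827a68 827a69 827b68 1e1b1a 765c36 7a6039 7f633b 7c623a 7c6139 785d38 847d6b 817966 817a67 817a69
```

```bash
python3 - <<'E'
from h import *
import pickle
np.set_printoptions(precision=4,suppress=True)
a=cv2.imread('pics/last.png').astype(int);m=camera_model("wrist");s=read_state();tp=s["tool_pos"]
for c in(298,318,338): print(c,[(r,'%02x%02x%02x'%tuple(a[r,c][::-1])) for r in range(229,263,2)])
print(255,[(q,'%02x%02x%02x'%tuple(a[250,q][::-1])) for q in list(range(284,296))+list(range(346,360))])
print('rim L/R row 215',[(q,'%02x%02x%02x'%tuple(a[215,q][::-1])) for q in list(range(284,304))+list(range(338,358))])
print('rim top',[(r,'%02x%02x%02x'%tuple(a[r,300][::-1])) for r in range(184,200)],[(r,'%02x%02x%02x'%tuple(a[r,289][::-1])) for r in range(236,256)])
b=read_camera("scene")[:,:,::-1].astype(int)
for z in(-.05,0,.015,.063,.071): print(z,proj("scene",tp-[0,0,z]).round(1))
u=proj("scene",tp-[0,0,.06])
for r in range(int(u[1])-14,int(u[1])+10,2): print(r,' '.join('%02x%02x%02x'%tuple(b[r,q][::-1]) for q in range(int(u[0])-18,int(u[0])+19,3)))
E
```

```text
298 [(229, '5d3b1c'), (231, '5e3c1b'), (233, '603d20'), (235, '5c3716'), (237, '613b1d'), (239, '7d7b75'), (241, '6c6963'), (243, '716c65'), (245, '6f6d66'), (247, '6f6d65'), (249, '6c6961'), (251, '6e6c64'), (253, '6d6a63'), (255, '6e6b65'), (257, '6d6a61'), (259, '75726c'), (261, '928f86')]
318 [(229, '643e1d'), (231, '7b4c24'), (233, 'a66a2f'), (235, 'a36d39'), (237, '333533'), (239, '373733'), (241, '434340'), (243, '67655e'), (245, '6c6962'), (247, '6d6a64'), (249, '6f6d65'), (251, '6e6c63'), (253, '6e6d66'), (255, '706e66'), (257, '706c67'), (259, '6e6e65'), (261, '939087')]
338 [(229, '513016'), (231, '523117'), (233, '633c16'), (235, '77471b'), (237, '865d3a'), (239, '6e6c65'), (241, '6f6c65'), (243, '6e6b63'), (245, '6d6b64'), (247, '6e6c65'), (249, '6f6b66'), (251, '716d64'), (253, '706c65'), (255, '6f6f66'), (257, '706e66'), (259, '6d6b64'), (261, '939188')]
255 [(284, 'c2a06d'), (285, 'c2a16e'), (286, 'c5a36f'), (287, 'b49569'), (288, '847563'), (289, '6a6762'), (290, '6c6861'), (291, '6b6862'), (292, '6d6a62'), (293, '6c6861'), (294, '6d6962'), (295, '6c6962'), (346, '6d
[... 2083 characters left out ...]
 8f877e 8a817b 212423 222222 222324
152 e8bb72 e8b675 e5b371 ecba78 94908a 252522 1e1e21 1d1d1c 7c776e 88857e 101116 171820 242522
154 e7b472 e3af6e e7bb75 e7b66e 7c7972 24211c 211b21 242224 817b74 766e66 fef9ed faf1de fdf3dc
156 e8b774 e7b674 e7b875 e5b16f 72706b 222020 1b1c1a 1b1518 857e75 d3c6af fbf7eb fbf7eb fcf8ec
158 e4b170 e5b272 e3b071 e5b271 ae8452 1b1c18 191515 1b0e17 9c998d fffaed fcf9ee fbf7ed fbf6ea
160 e5b470 e4b16f e4b070 e4b16e e3b06a bdae97 060809 1b181f d8c6b3 fcf8ed fcf8ec fcf8ec fcf7ec
162 e7b671 e5b16f e4b171 e3b16b e1aa68 fefaf0 fffdf1 fffbed fffaeb fcf7ed fcf7ec fcf8ec fcf7eb
164 e6b171 e5b571 e5b06f e2ad6a eacfa0 fbf7eb fcf8eb fcf9ed fcf8ed fbf7ec fcf8eb fcf8ed fcf8ed
```

Request:
{"api": "carry_out", "payload": {
  "grip_force": 25,
  "moves": [
    {"jaw": 0.01, "dx": 0.0055, "dy": -0.001, "dz": 0.03, "yaw": 0},
    {"jaw": 0.01, "dx": 0, "dy": 0, "dz": 0.035, "yaw": 0},
    {"jaw": 0.01, "dx": 0, "dy": 0, "dz": 0.018, "yaw": 0},
    {"jaw": 0.01, "dx": 0, "dy": 0, "dz": 0, "yaw": 0},
    {"jaw": 0.01, "dx": 0, "dy": 0, "dz": 0.008, "yaw": 0},
    {"jaw": 0.01, "dx": 0, "dy": 0, "dz": 0.008, "yaw": 0}
  ]
}}

```text
t: 46.98
tool_pos: [0.4403, -0.3382, 0.1255]
orientation: [3.14, -0.0, 0.003]
force: [-0.4, 0.5, -2.3]
opening: 0.0198
gripper_force: 25.0
```

```bash
python3 f.py
```

```text
Traceback (most recent call last):
  File "f.py", line 5, in <module>
    a=read_camera("wrist");s=read_state();P.append(s["tool_pos"]);F.append(s["force"])
ValueError: 200 camera calls are used up
```

Request:
{"api": "carry_out", "payload": {
  "moves": [
    {"jaw": 0.01, "dx": 0, "dy": 0, "dz": 0, "yaw": 0},
    {"jaw": 0.01, "dx": 0, "dy": 0, "dz": 0.005, "yaw": 0},
    {"jaw": 0.01, "dx": 0, "dy": 0, "dz": 0, "yaw": 0}
  ]
}}

```text
t: 47.5
tool_pos: [0.4393, -0.3372, 0.119]
orientation: [-3.141, 0.0, 0.001]
force: [0.2, 0.0, -2.3]
opening: 0.0197
gripper_force: 25.0
```

Request:
{"api": "carry_out", "payload": {
  "moves": [
    {"jaw": 0.01, "dx": 0, "dy": 0, "dz": 0.005, "yaw": 0},
    {"jaw": 0.01, "dx": 0, "dy": 0, "dz": 0.005, "yaw": 0},
    {"jaw": 0.01, "dx": 0, "dy": 0, "dz": 0, "yaw": 0}
  ]
}}

```text
t: 47.88
tool_pos: [0.4391, -0.3374, 0.1089]
orientation: [-3.141, 0.0, 0.002]
force: [-1.4, -0.2, -1.8]
opening: 0.0199
gripper_force: 25.0
```

Request:
{"api": "carry_out", "payload": {
  "moves": [
    {"jaw": 0.01, "dx": -0.0005, "dy": 0, "dz": 0.008, "yaw": 0},
    {"jaw": 0.01, "dx": -0.0005, "dy": 0, "dz": 0.008, "yaw": 0},
    {"jaw": 0.01, "dx": 0, "dy": 0, "dz": 0, "yaw": 0}
  ]
}}

```text
t: 48.25
tool_pos: [0.438, -0.3364, 0.0924]
orientation: [-3.139, 0.0, 0.002]
force: [-1.0, 4.8, -2.6]
opening: 0.0197
gripper_force: 25.0
```

Request:
{"api": "carry_out", "payload": {
  "moves": [
    {"jaw": 0.01, "dx": 0, "dy": -0.001, "dz": 0.005, "yaw": 0},
    {"jaw": 0.01, "dx": 0, "dy": 0, "dz": 0.006, "yaw": 0},
    {"jaw": 0.01, "dx": 0, "dy": 0, "dz": 0, "yaw": 0}
  ]
}}

```text
t: 48.62
tool_pos: [0.4383, -0.3365, 0.0818]
orientation: [-3.142, 0.0, 0.001]
force: [-2.5, 0.5, -3.4]
opening: 0.0202
gripper_force: 24.9
```

Request:
{"api": "carry_out", "payload": {
  "moves": [
    {"jaw": 0.01, "dx": -0.0003, "dy": 0, "dz": 0.003, "yaw": 0},
    {"jaw": 0.01, "dx": 0, "dy": 0, "dz": 0.0015, "yaw": 0},
    {"jaw": 0.01, "dx": 0, "dy": 0, "dz": 0, "yaw": 0}
  ]
}}

```text
t: 49.0
tool_pos: [0.4383, -0.3366, 0.078]
orientation: [3.141, -0.0, 0.0]
force: [-2.8, 2.5, -0.7]
opening: 0.02
gripper_force: 25.0
```

Request:
{"api": "carry_out", "payload": {
  "grip_force": 10,
  "moves": [
    {"jaw": 0.01, "dx": 0, "dy": 0, "dz": 0.0012, "yaw": 0},
    {"jaw": 0.01, "dx": 0, "dy": 0, "dz": 0, "yaw": 0},
    {"jaw": 0.01, "dx": 0, "dy": 0, "dz": 0, "yaw": 0}
  ]
}}

```text
t: 49.38
tool_pos: [0.4384, -0.3366, 0.0769]
orientation: [3.141, -0.0, 0.0]
force: [-3.5, 2.0, 1.2]
opening: 0.0201
gripper_force: 10.0
```

Wheel is on the floor of the well at the original height. I release it and retreat.

Request:
{"api": "carry_out", "payload": {
  "moves": [
    {"jaw": 0.03, "dx": 0, "dy": 0, "dz": 0, "yaw": 0},
    {"jaw": 0.05, "dx": 0, "dy": 0, "dz": 0, "yaw": 0},
    {"jaw": 0.05, "dx": 0, "dy": 0, "dz": 0, "yaw": 0},
    {"jaw": 0.05, "dx": 0, "dy": 0, "dz": -0.02, "yaw": 0},
    {"jaw": 0.05, "dx": 0, "dy": 0, "dz": -0.05, "yaw": 0},
    {"jaw": 0.05, "dx": 0, "dy": 0, "dz": -0.06, "yaw": 0},
    {"jaw": 0.05, "dx": 0, "dy": 0, "dz": 0, "yaw": 0},
    {"jaw": 0.05, "dx": 0, "dy": 0, "dz": 0, "yaw": 0}
  ]
}}

```text
t: 50.38
tool_pos: [0.4385, -0.3367, 0.2079]
orientation: [3.14, -0.0, 0.002]
force: [-0.1, -0.3, -0.0]
opening: 0.05
gripper_force: 0.0
```

```bash
python3 - <<'E'
from plant import *
s=read_state();print(s["t"],s["tool_pos"],s["force"],s["opening"])
print(close_job())
E
```

```text
50.375 [ 0.43854219 -0.33671186  0.20790094] [-0.13683878 -0.34182786 -0.02821988] 0.04999954382344921
the job is handed in; nothing more can be done
None
```

I handed the job in at 50.4 s, after one slip when the cell fell out of the bay onto the bezel and I reseated it; by force and height readings it is seated, the lid and all four sections are flush and the roller is back upright in its stand, but the cameras were used up, so I had no final look.

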